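Pull the drop-box hatch shut with the hook pole

ROBOT

A 7-joint arm with a two-finger parallel gripper is mounted at the origin on the work surface. World frame = base frame: x ahead of the robot, y to its left, z up, the work surface at z = 0. Lengths are in mm, angles in rad, forces in N, time in s.
With the tool pointing down it reaches from about 400 to 900 mm from the base axis. Payload 5.5 kg.
Tool frame: the origin (TCP) lies between the finger pads; the fingertips stand 19 mm ahead of it and the grasp point (between the pads) is the TCP (tip_extent is the distance from the TCP to the fingertips, in mm); z points along the fingers, y is the direction in which the jaws open and shut (so a half turn about z gives the same grasp; the last joint's range is limited). The gripper opens to 92 mm and grips with 3 to 60 N. Pads are 19 mm wide; open, the fingers measure 130 mm over their backs; the gripper's body (75 mm by 190 mm) begins 47 mm behind the grasp point.
Start: joints at [1.48, 0.501, -0.427, 1.55, 0.221, 1.138, -0.21], TCP at [225.234, -609.729, 245.729] pointing down, gripper open.
Joint ranges: [-2.88, 2.88], [-0.31, 2.03], [-1.54, 1.56], [0.2, 2.42], [-1.41, 4.55], [0.19, 2.02], [-2.57, 2.57]. Speed limits (rad/s): [2.57, 2.57, 3.14, 3.14, 3.14, 3.14, 3.14].

INTERFACE

Orientations are given as a rotation vector (axis times angle).
In Python, from rig import * gives the robot as it stands.
- The arm moves only by the tool jog_arm, never from a script. Its argument "plan" is a list of rows, each an object with "gripper": the opening, from -1 (shut) to 1 (fully open); "linear": the shift along the tool's x, y, z in m, a list of three; "rot": the turn, a rotation vector about the tool's x, y, z in rad, a list of three. In form: [{"gripper": gripper, "linear": [x, y, z], "rot": [wx, wy, wz]}, ...]. A call has exactly 8 rows; each row is the pose to reach, as a shift and turn from the pose commanded when the call began, along the tool's axes at that moment; what a row does not reach only later rows make up. A row lasts 1/10 s, in which the tool goes at most 50 mm and 8.59 degrees, less where a joint would pass 70% of its speed; a pose out of reach is approached as far as the arm can. A call with a gripper value outside its range is refused whole. The fingers move at their own pace and stop on an object; "squeeze" is the grip in N (left out, the last holds). Time passes only in rows, so rows that repeat a pose let the fingers close, or fill a call up. It gives the time, the measured TCP pose, the force and the opening at its end, in the units of the state.
- get_obs(): the state, without advancing time (a new reading comes with each control period).
- capture(name): name is "side" or "top" or "wrist"; returns a dict with "img" (480x640x3 uint8, red, green, blue), "range_z" (480x640 float32, mm along the optical axis (not along the pixel's ray), 0 where there is no reading), "fx", "fy", "cx", "cy" (pixels), "D" ([k1, k2, p1, p2, k3] as OpenCV has them; the pictures are not rectified), "origin" and "attitude" of the camera in the world. Camera axes: x right, y down, z forward; pixel columns grow to the right and rows downward; lengths in mm; the calibration is good to about 2 mm. A picture is of the moment at which its call begins.
- job_done(): hands the job in, once; it reports no verdict.
The state is a dict: "time_s": time; "joint_positions": joint angles; "qvel": joint speeds; "joint_efforts": joint torques, N m; "eef_pos": TCP position; "orientation": TCP orientation; "force": force on the tool from outside, world axes, zero at the start; "wrist_torque": the same for the moment, N m; "opening": finger opening in mm.
Only numpy, scipy, OpenCV 4.12 (cv2) and the standard library are available. Lean on these libraries where they do the work, as an engineer would, in place of code of your own. Each camera call takes 0.05 s, during which the arm holds its last target.

TASK

The hatch of the small-parcel drop box has been left standing open. Take the hook pole from its rest, put its hook through the ring eye on the hatch and, keeping it hooked, swing the hatch over and lower it gently until it is fully shut, without letting it slam; then unhook and lay the pole back in both notches of its rest, hook end the way it was. Do not touch the drop box or its hatch with the robot itself, only with the pole, and leave the cartons and the tape roll where they are.

Things in the scene. Friction and masses are not known exactly. Their poses are not given: they have to be found in the camera images.
- dropbox: Fixed grey painted steel box, open at the top, 240 (x) x 160 (y) x 140 high, walls 6; origin at the centre of its underside on the table. Stands at the robot's left, turned by up to 0.2 rad. The hatch is hinged along its whole +y top edge.
- hatch_hinge (a point): Middle of the hinge line, in the dropbox frame at (0, +80, +144); the hinge line runs along the box's x. Axes are those of the box.
- hatch (a joint): Hatch angle in rad: 0 = shut, level on the box; 1.57 = upright; stop at 2.1; starts at 1.75 to 2.0, leaning back. Steel plate 240 x 160 x 6, 0.2 to 0.4 kg, on a slightly stiff hinge (friction 0.15 N m): it stays where it starts, must be pulled over at the eye with 1 to 3 N, and somewhere below 0.7 to 1.1 rad starts to fall by its own weight.
- hatch_eye (a point): Centre of the steel ring eye on the middle of the hatch's free edge: 190 from the hinge line, 30 beyond the edge. Hole 32 diameter, wire 8 thick; the ring lies in the box's y-z plane, so the hole's axis is always along the box's x. At hatch angle q it is, in the dropbox frame, at (0, 80 - 190 cos q, 144 + 190 sin q). Axes turn with the hatch.
- pole: Hook pole, 0.10 to 0.19 kg: square aluminium bar 16 x 16 x 300 along its y, black rubber grip 20 wide (x), 18 high, 70 long at its middle (balance point). Origin: middle of the bar's underside. At the +y end a steel rod 10 thick runs on 20 beyond the bar, then turns into the hook: a straight pin towards the pole's +x, tip 55 from the bar's axis. It starts level in the rest, pin level.
- pole_hook (a point): Middle of the usable part of the hook pin, at (+28, +170, +8) in the pole frame, axes those of the pole; the pin (10 thick) runs along x through this point, from 28 before it to 27 beyond it.
- rest: Fixed plywood pole rest: base plate 70 x 240 x 8 along its y, with two blocks 22 thick at y = -100 and +100, each 58 high with a notch 28 wide open at the top, notch floor 40 above the table. Origin at the centre of its underside. Turned by up to 0.25 rad. The space between the blocks is free for fingers.
- rest_seat (a point): Point midway between the two notches at the height of their floors, 40 above the rest's origin; the pole's origin lies here when it is in place, pole y along rest y. Axes are those of the rest.
- carton_low: Bystander: low cardboard carton 90 x 110 x 60, origin at the centre of its underside.
- carton_tall: Bystander: cardboard carton 80 x 90 x 110 high, origin at the centre of its underside.
- tape_roll: Bystander: roll of packing tape lying flat, 90 diameter, 48 high, origin at the centre of its underside.
Things that resemble listed ones, but are neither listed nor needed, are in the scene too. There is more than one size of the rest; the one meant has the size given above.

How it is judged (in metres and radians):
On the way, in this order (a step that is already met when the one before it is completed fails the run):
1. the pole's hook pin is through the ring eye while the hatch still stands open (over 1.4 rad) (x of hatch_eye in the frame of pole_hook between -0.021 and 0.021 m and y of hatch_eye in the frame of pole_hook between -0.017 and 0.017 m and z of hatch_eye in the frame of pole_hook between -0.017 and 0.017 m and value of joint hatch above 1.4 rad), for 0.15 s.
2. the hatch is half over (under 1.0 rad), with the hook through the eye (x of hatch_eye in the frame of pole_hook between -0.021 and 0.021 m and y of hatch_eye in the frame of pole_hook between -0.017 and 0.017 m and z of hatch_eye in the frame of pole_hook between -0.017 and 0.017 m and value of joint hatch between 0.3 and 1 rad), for 0.1 s.
3. the hatch is shut (under 0.05 rad) with the hook still through the eye (x of hatch_eye in the frame of pole_hook between -0.021 and 0.021 m and y of hatch_eye in the frame of pole_hook between -0.017 and 0.017 m and z of hatch_eye in the frame of pole_hook between -0.017 and 0.017 m and value of joint hatch below 0.05 rad), for 0.1 s.
At the end, for the whole second after the job is handed in: The hatch is shut (under 0.05 rad) and the pole lies at rest in both notches of its rest, hook end towards the rest's +y, its origin within 10 mm across, 45 mm along and 5 mm in height of the seat point, its length within 0.08 rad of the rest's and level within 0.05 rad (value of joint hatch below 0.05 rad and x of pole in the frame of rest_seat between -0.01 and 0.01 m and y of pole in the frame of rest_seat between -0.045 and 0.045 m and z of pole in the frame of rest_seat between -0.005 and 0.005 m and y of pole_hook in the frame of rest_seat above 0.1 m and angle between the y axis of pole and the y axis of rest, either way round below 0.08 rad and angle between pole's own y axis and vertical between 1.52 and 1.62 rad and linear speed of pole below 0.02 m/s); the robot touches nothing.
It fails at once if the hatch slams: it moves faster than 2.5 rad/s towards shut within its last 0.4 rad (velocity of joint hatch below -2.5 rad/s and value of joint hatch below 0.4 rad).
It fails at once if the robot itself touches the drop box or its hatch with more than 1 N (contact force between any of the fingers, the arm and dropbox above 1 N).
It fails at once if a carton or the tape roll is moved by more than 20 mm (distance of any of carton_low, carton_tall, tape_roll from where it was at the start of the episode above 0.02 m).
It also fails if it takes over 64 s, if anything falls off the work surface, if the arm or the gripper's body presses on something with over 40 N, if the wrist force passes 120 N, or if a joint passes its speed limit or range.

## Working session

There is one attempt and no reset: what is moved stays moved. The work goes in short steps, Python scripts to look and compute and a tool call to move; the robot and the scene stay as the last step left them, time stands still between calls to the robot, and variables do not carry over. Pictures are saved under pics/ and viewed, and the job is handed in when it is done.

Besides the shell and the picture viewer there is one more tool, called after "Call:" in YAML: its name, and indented under it one key for each argument. jog_arm: Moves the arm, as the interface text tells. Its arguments: {"type":"object","properties":{"plan":{"type":"array"},"squeeze":{"type":"number"}},"required":["plan"]}

```bash
ls; mkdir -p pics
python3 - <<'E'
from rig import *
import cv2,numpy as np,pickle
print(get_obs())
for n in ["side","top","wrist"]:
    c=capture(n); pickle.dump(c,open(n+"0.pkl","wb"))
    cv2.imwrite(f"pics/{n}0.png",c["img"][:,:,::-1])
    print(n,{k:(np.round(v,4).tolist() if not isinstance(v,float) else v) for k,v in c.items() if k not in("img","range_z")}, (c["range_z"]>0).mean())
E
```

```text
pics
{'time_s': 0.0, 'joint_positions': array([ 1.48018596,  0.50183832, -0.42676957,  1.55147582,  0.22081367,
        1.13833776, -0.21030111]), 'qvel': array([ 0.00146902,  0.00050631,  0.00023924,  0.00072025, -0.00011625,
        0.00064009,  0.00191366]), 'joint_efforts': array([-6.53924817e-04, -5.66593087e+01, -5.81631035e+00, -2.79106539e+01,
       -6.87359227e-02,  3.08038120e-02,  1.52340899e-04]), 'eef_pos': array([ 224.90789074, -609.11299658,  244.67167335]), 'orientation': array([-3.09060580e+00, -5.52592849e-01,  5.05272316e-04]), 'force': array([ 0.14901387, -0.09937736, -0.22934126]), 'wrist_torque': array([-0.01235265, -0.03158055,  0.06682141]), 'opening': 91.855953981673}
side {'fx': 460.9946827272306, 'fy': 460.9946827272306, 'cx': 314.17844822447773, 'cy': 234.22095097988017, 'D': [-0.1101, 0.0, 0.0, 0.0, 0.0], 'origin': [530.0588, -828.5707, 602.4672], 'attitude': [-2.1017, 0.0659, -0.0398]} 0.9959928385416666
top {'fx': 608.036885557808, 'fy': 608.036885557808, 'cx': 325.39071354848966, 'cy': 253.24253807596637, 'D': [-0.0547, 0.0, 0.0, 0.0, 0.0], 'origin': [339.76, -3.0021, 1275.0979], 'attitude': [-2.1256, 2.1356, -0.227]} 0.9960319010416666
wrist {'fx': 416.277379139923, 'fy': 416.277379139923, 'cx': 318.6699378893382, 'cy': 236.5208158663565, 'D': [0.0126, 0.0, 0.0, 0.0, 0.0], 'origin': [300.8143, -581.5188, 383.8492], 'attitude': [2.3672, -1.6502, -0.2515]} 0.9958333333333333
```

View pics/top0.png

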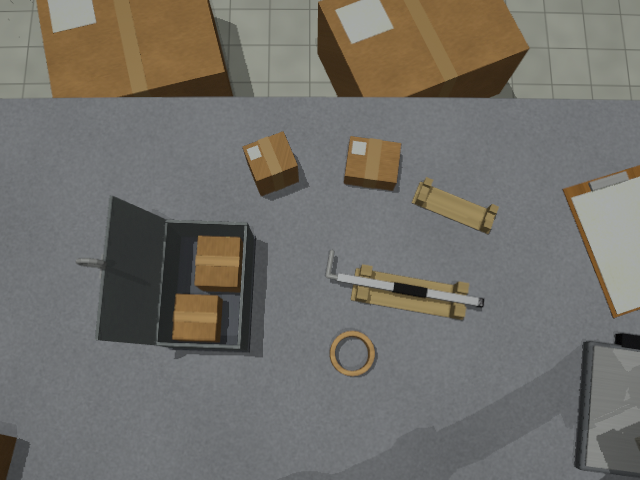

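View pics/side0.png

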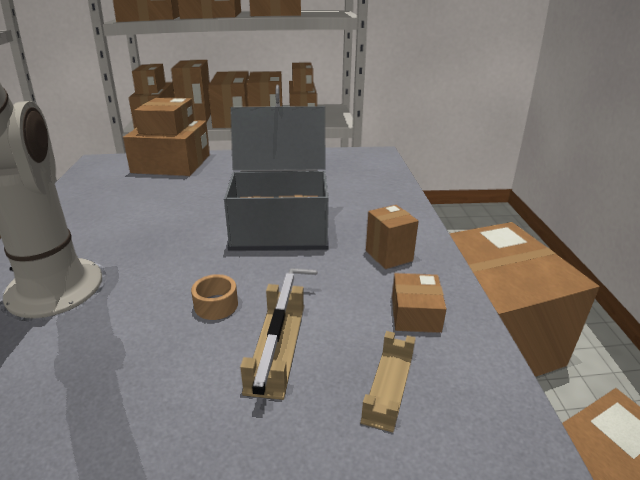

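View pics/wrist0.png

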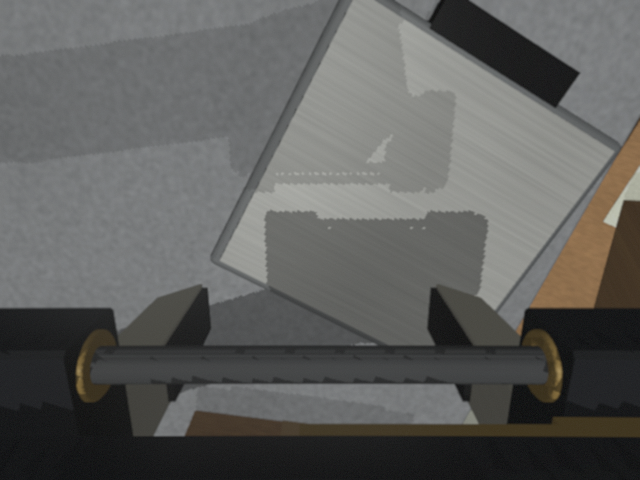

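Candidates in the top view:
- **Rests:** the long rest under the pole at (410,292), and a short rest at (455,207), which looks like a decoy.
- **Pole:** there is only one, with its grip at (410,290) and hook at (331,265).
- **Drop box:** at (205,285), with the eye at (90,263). The two cartons inside it are clutter.
- **Bystanders:** cartons at (270,163) and (372,163), and the tape roll at (352,353).

Next I'll measure these and check the choice in a crop.

```bash
cat > h.py <<'E'
import cv2,numpy as np,pickle
from scipy.spatial.transform import Rotation as R
def cloud(c):
    h,w=c["range_z"].shape
    u,v=np.meshgrid(np.arange(w,dtype=float),np.arange(h,dtype=float))
    K=np.array([[c["fx"],0,c["cx"]],[0,c["fy"],c["cy"]],[0,0,1]])
    n=cv2.undistortPoints(np.stack([u,v],-1).reshape(-1,1,2),K,np.array(c["D"])).reshape(h,w,2)
    d=np.dstack([n,np.ones((h,w))])
    Rm=R.from_rotvec(c["attitude"]).as_matrix()
    rays=d@Rm.T
    P=rays*c["range_z"][...,None]+np.array(c["origin"])
    return P,rays
def onplane(c,rays,u,v,z):
    r=rays[int(round(v)),int(round(u))]; o=np.array(c["origin"]); return o+r*(z-o[2])/r[2]
E
python3 - <<'E'
from h import *
c=pickle.load(open("top0.pkl","rb")); P,r=cloud(c); img=c["img"]
np.set_printoptions(precision=1,suppress=True)
for nm,(u,v) in dict(grip=(410,290),barL=(342,279),barR=(470,299),hook=(331,258),floor=(300,400),boxwall=(161,285),boxTR=(247,225),boxBR=(242,348),boxTL=(163,222),boxBL=(159,345),hatchTL=(113,199),hatchBL=(100,340),eye=(88,263),eye2=(80,263),eye3=(98,263),restL=(367,271),cl=(372,163),ct=(270,163)).items(): print(nm,P[v,u])
a=cv2.resize(img[230:340,310:500][:,:,::-1],None,fx=4,fy=4,interpolation=cv2.INTER_CUBIC)
b=cv2.resize(img[190:355,70:260][:,:,::-1],None,fx=4,fy=3.6,interpolation=cv2.INTER_CUBIC)
cv2.imwrite("pics/a.png",a);cv2.imwrite("pics/b.png",b)
print(R.from_rotvec([-3.0906,-.5526,0]).as_matrix())
E
```

```text
grip [ 499.  -200.8   57.3]
barL [522.2 -63.2  55.9]
barR [ 480.1 -322.9   56. ]
hook [566.6 -41.5  50.8]
floor [280.7  22.9  -0. ]
boxwall [499.  280.9 142.4]
boxTR [615.8 122.2 135.8]
boxBR [382.8 130.8 106.8]
boxTL [618.1 280.  152.1]
boxBL [387.7 281.9 134.5]
hatchTL [622.8 329.9 294.3]
hatchBL [403.9 440.6  -4. ]
eye [506.1 347.4 340. ]
eye2 [506.2 360.2 339.6]
eye3 [507.1 333.8 334. ]
restL [ 538.  -114.1   58.8]
cl [ 767.5 -129.1   60.7]
ct [749.7  81.3 111. ]
[[ 0.9  0.3 -0. ]
 [ 0.3 -0.9  0. ]
 [ 0.  -0.  -1. ]]
```

View pics/a.png

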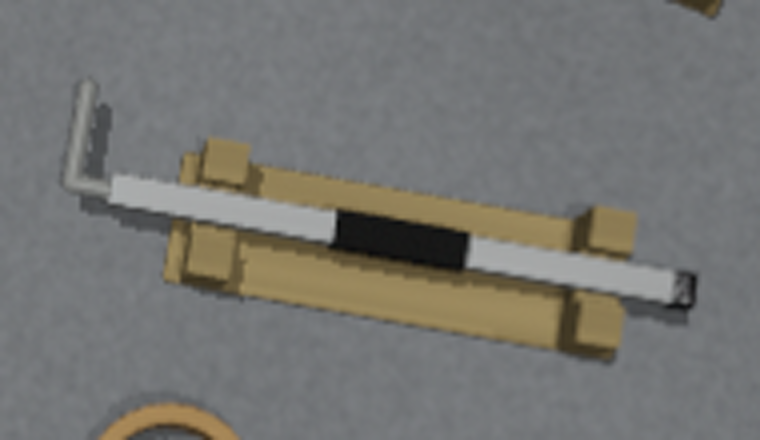

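View pics/b.png

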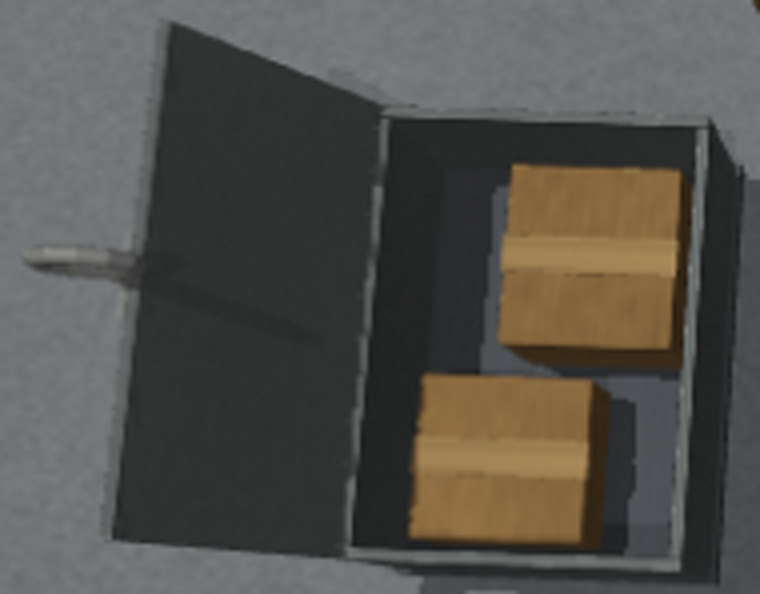

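The crops show the pole lying in both notches of the long rest. The hook is at the left, and the pin points away from the robot (crop pixels (87,85) to (70,185)). The ring eye is edge-on at crop (75,260). Now the precise fits.

Run:
```python
from h import *
np.set_printoptions(precision=3,suppress=True)
c=pickle.load(open("top0.pkl","rb")); P,r=cloud(c); img=c["img"]; X,Y,Z=P[...,0],P[...,1],P[...,2]
def line(m,z=None):
    q=P[m][:,:2]; mu=q.mean(0); s=np.linalg.svd(q-mu,full_matrices=False); d=s[2][0]; d=d*np.sign(d[np.argmax(abs(d))]); return mu,d,m.sum()
U,V=np.meshgrid(range(640),range(480))
roi=(U>325)&(U<490)&(V>245)&(V<325)
hsv=cv2.cvtColor(img,cv2.COLOR_RGB2HSV); S,Vv=hsv[...,1],hsv[...,2]
# pole bar: bright, low sat
bar=roi&(S<40)&(Vv>140)&(Z>45)
ys,xs=np.nonzero(bar); rr=cv2.minAreaRect(np.stack([xs,ys],1).astype(np.float32)); print("bar",bar.sum(),line(bar),rr)
grip=roi&(Vv<40)&(Z>45)&(U>385)&(U<435); ys,xs=np.nonzero(grip); g=onplane(c,r,xs.mean(),ys.mean(),58)
rr=cv2.minAreaRect(np.stack([xs,ys],1).astype(np.float32)); print("grip",grip.sum(),xs.mean(),ys.mean(),rr,onplane(c,r,rr[0][0],rr[0][1],58),g)
al=roi&(Z>50)&((bar)|(grip)); mu,d,n=line(al); print("pole dir",mu,d,np.arctan2(-d[0],d[1]))
# rest: wood colour
wood=roi&(S>70)&(hsv[...,0]<30)&(Vv>80)
bl=wood&(Z>50); n,lab,st,cen=cv2.connectedComponentsWithStats(bl.astype(np.uint8))
for i in range(1,n):
    if st[i,4]>30: print("blk",cen[i],st[i,4],onplane(c,r,*cen[i],58))
# box rim via Z near 140 
b=(X>360)&(X<650)&(Y>90)&(Y<300)&(Z>136)&(Z<146)
for nm,m in dict(front=b&(Y<140)&(X>400)&(X<600),).items(): print(nm,line(m), Z[m].mean())
for nm,m in dict(xhi=b&(X>600)&(Y>145)&(Y<260),xlo=b&(X<400)&(Y>145)&(Y<260)).items(): print(nm,line(m))
# hatch
hm=(U>98)&(U<165)&(V>195)&(V<345)&(Z>160)&(Z<300)&(Y>250)&(Y<400)
q=P[hm]; 
for _ in range(4):
    mu=q.mean(0); n=np.linalg.svd(q-mu,full_matrices=False)[2][2]; q=q[abs((q-mu)@n)<4]
n*=np.sign(n[2]); print("hatch n",n,mu,len(q))
ey=(U>74)&(U<112)&(V>255)&(V<272)&(Z>290)
print("eye",ey.sum(),P[ey].mean(0),P[ey].min(0),P[ey].max(0)); ys,xs=np.nonzero(ey); print(xs.min(),xs.max(),ys.min(),ys.max())
for k in range(74,112,3):
    mm=ey&(U==k); print(k,P[mm].mean(0) if mm.any() else None)
```

```text
bar 829 (array([ 503.625, -184.142]), array([0.183, 0.983]), np.int64(829)) ((400.9742126464844, 286.8992614746094), (155.2172088623047, 25.459871292114258), 17.84429168701172)
grip 311 409.6977491961415 289.7491961414791 ((409.23663330078125, 289.6593933105469), (33.48263931274414, 9.442336082458496), 10.007980346679688) [ 498.902 -198.625   58.   ] [ 498.892 -200.66    58.   ]
pole dir [ 501.975 -188.38 ] [0.172 0.985] -0.17262778970027076
blk [365.897 270.325] 117 [ 540.229 -112.171   58.   ]
blk [462.562 287.232] 112 [ 504.472 -309.257   58.   ]
blk [362.05  293.719] 121 [ 491.22  -103.153   58.   ]
blk [459.325 311.035] 114 [ 455.699 -298.749   58.   ]
front (array([498.36 , 128.968]), array([ 0.999, -0.04 ]), np.int64(351)) 140.2456915769649
xhi (array([620.479, 201.891]), array([0.043, 0.999]), np.int64(200))
xlo (array([387.687, 201.706]), array([0.039, 0.999]), np.int64(201))
hatch n [-0.037 -0.94   0.338] [506.817 314.457 233.866] 7226
eye 311 [508.217 342.292 328.789] [339.76   -3.002 290.022] [ 526.364  373.152 1275.098]
75 108 256 271
74 None
77 [508.71  365.44  338.718]
80 [507.909 360.692 338.577]
83 [509.135 356.975 336.039]
86 [508.646 352.874 334.166]
89 [508.746 348.342 333.55 ]
92 [508.18  345.658 327.618]
95 [508.327 341.181 326.76 ]
98 [507.136 337.149 324.352]
101 [506.008 334.881 316.74 ]
104 [511.014 333.554 307.251]
107 [515.743 334.34  291.04 ]
110 None
```

Run:
```python
from h import *
for n in ["top","side"]:
    c=pickle.load(open(n+"0.pkl","rb"));K=np.array([[c["fx"],0,c["cx"]],[0,c["fy"],c["cy"]],[0,0,1]])
    Rm=R.from_rotvec(c["attitude"]).as_matrix(); t=-Rm.T@np.array(c["origin"])
    a=np.linspace(0,2*np.pi,24,endpoint=False); C=np.array([510.,350,322.8])
    pts=np.array([C]+[C+24*np.array([.04*np.cos(x),np.cos(x),np.sin(x)]) for x in a])
    p=cv2.projectPoints(pts,cv2.Rodrigues(Rm.T)[0],t,K,np.array(c["D"]))[0][:,0]
    print(n,p[0],p[1:].min(0),p[1:].max(0))
    im=c["img"][:,:,::-1].copy()
    u,v=p[0].astype(int); x0,y0=max(u-50,0),max(v-40,0); s=8
    cr=cv2.resize(im[y0:y0+80,x0:x0+100],None,fx=7,fy=7,interpolation=cv2.INTER_CUBIC)
    for q in p: cv2.circle(cr,tuple(((q-[x0,y0]+.5)*7).astype(int)),2,(0,0,255),-1)
    cv2.imwrite(f"pics/eye_{n}.png",cr)
```

```text
top [ 90.43804342 262.4508843 ] [ 74.56676807 259.68997438] [106.15307584 265.0865476 ]
side [276.54308115  94.14597393] [275.96668999  84.4140356 ] [277.09682986 103.81487733]
```

View pics/eye_top.png

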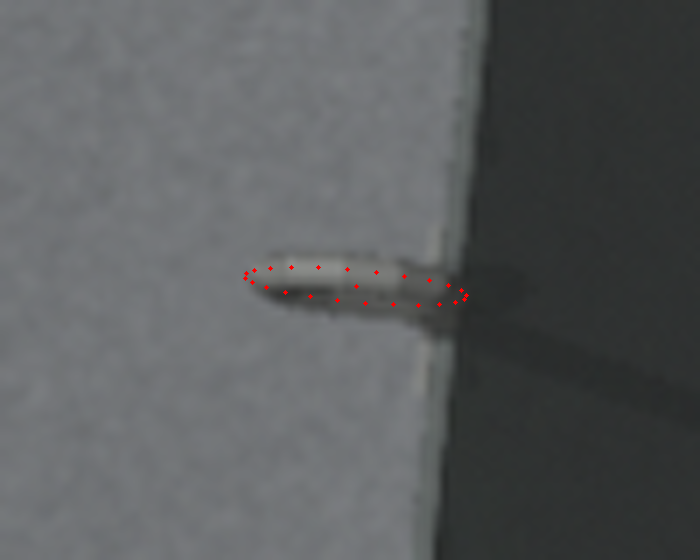

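View pics/eye_side.png

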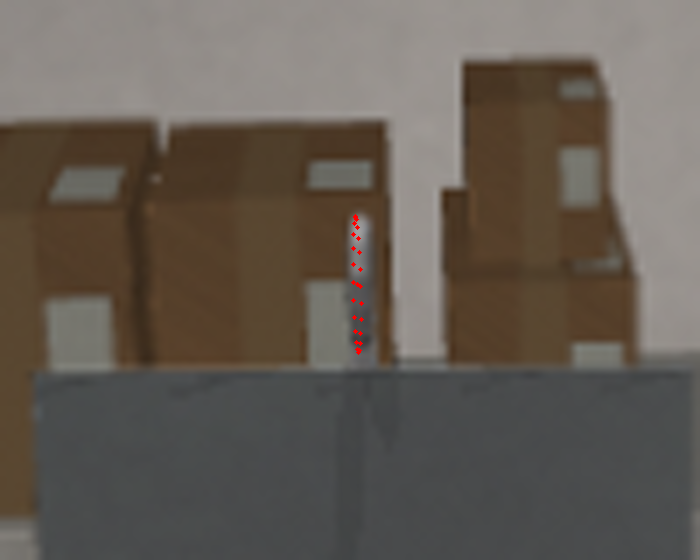

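```bash
cat > go.py <<'E'
import sys
from rig import *
from h import *
np.set_printoptions(precision=4,suppress=True)
def rel(p,yaw):  # yaw: world angle of tool y axis ; tool z down
    o=get_obs(); Rc=R.from_rotvec(o["orientation"])
    y=np.array([np.cos(yaw),np.sin(yaw),0]); z=np.array([0,0,-1.]); x=np.cross(y,z)
    Rt=R.from_matrix(np.stack([x,y,z],1))
    d=Rc.inv().apply(np.array(p)-o["eef_pos"])/1000
    return d,(Rc.inv()*Rt).as_rotvec()
def st():
    o=get_obs(); M=R.from_rotvec(o["orientation"]).as_matrix()
    print("t",o["time_s"],"p",o["eef_pos"],"yaw y",np.arctan2(M[1,1],M[0,1]),"tilt",M[2,:2],"F",o["force"],"T",o["wrist_torque"],"open",o["opening"],"q",o["joint_positions"])
if __name__=="__main__":
    st()
    a=list(map(float,sys.argv[1:]))
    for i in range(0,len(a),4): print("rel",*rel(a[i:i+3],a[i+3]))
E
python3 go.py 499 -199.5 200 -0.176 499 -199.5 200 2.9656
```

```text
t 0.15 p [ 224.9899 -609.2892  244.9205] yaw y -1.2169824189556793 tilt [ 0.0001 -0.0015] F [0.5048 1.8139 0.0626] T [-0.0158 -0.0472 -0.0111] open 91.71262529431259 q [ 1.4802  0.5017 -0.4268  1.5512  0.2208  1.1383 -0.2103]
rel [ 0.399  -0.2894  0.0454] [-0.0013 -0.0008 -1.041 ]
rel [ 0.399  -0.2894  0.0454] [-0.001   0.0015  2.1006]
```

Call:
jog_arm:
  plan:
    - {"gripper": 1, "linear": [0.04, -0.03, 0.005], "rot": [0, 0, -0.12]}
    - {"gripper": 1, "linear": [0.08, -0.06, 0.01], "rot": [0, 0, -0.24]}
    - {"gripper": 1, "linear": [0.12, -0.09, 0.015], "rot": [0, 0, -0.36]}
    - {"gripper": 1, "linear": [0.16, -0.12, 0.02], "rot": [0, 0, -0.48]}
    - {"gripper": 1, "linear": [0.2, -0.15, 0.025], "rot": [0, 0, -0.6]}
    - {"gripper": 1, "linear": [0.24, -0.18, 0.03], "rot": [0, 0, -0.72]}
    - {"gripper": 1, "linear": [0.28, -0.205, 0.035], "rot": [0, 0, -0.84]}
    - {"gripper": 1, "linear": [0.32, -0.23, 0.035], "rot": [0, 0, -0.95]}
  squeeze: 45

```text
time_s: 0.95
eef_pos: [445.9, -281.1, 210.2]
orientation: [-2.492, -1.911, 0.001]
force: [0.7, 0.4, 0.5]
opening: 91.8
```

```bash
python3 go.py 499 -199.5 150 -0.176
```

```text
t 0.95 p [ 445.926  -281.0859  210.1615] yaw y -0.26216983590516574 tilt [ 0.0001 -0.0011] F [0.7186 0.4082 0.5314] T [-0.0653 -0.1309 -0.0002] open 91.84077884119125 q [ 1.1327  0.3861 -0.76    1.8852  0.3147  0.9942 -0.0273]
rel [0.0926 0.0302 0.0601] [-0.0011 -0.0001 -0.0862]
```

Call:
jog_arm:
  plan:
    - {"gripper": 1, "linear": [0.03, 0.01, 0.01], "rot": [0, 0, -0.04]}
    - {"gripper": 1, "linear": [0.065, 0.02, 0.02], "rot": [0, 0, -0.08]}
    - {"gripper": 1, "linear": [0.0915, 0.03, 0.03], "rot": [-0.001, 0, -0.086]}
    - {"gripper": 1, "linear": [0.0915, 0.03, 0.045], "rot": [-0.001, 0, -0.086]}
    - {"gripper": 1, "linear": [0.0915, 0.03, 0.06], "rot": [-0.001, 0, -0.086]}
    - {"gripper": 1, "linear": [0.0915, 0.03, 0.06], "rot": [-0.001, 0, -0.086]}
    - {"gripper": 1, "linear": [0.0915, 0.03, 0.06], "rot": [-0.001, 0, -0.086]}
    - {"gripper": 1, "linear": [0.0915, 0.03, 0.06], "rot": [-0.001, 0, -0.086]}

```text
time_s: 1.75
eef_pos: [498.6, -204.0, 151.1]
orientation: [2.414, 2.008, 0.001]
force: [-0.3, -1.5, -0.8]
opening: 91.5
```

```bash
cat > snap.py <<'E'
import sys
from rig import *
from h import *
for a in sys.argv[2:]:
    c=capture(a); pickle.dump(c,open(f"{a}{sys.argv[1]}.pkl","wb")); cv2.imwrite(f"pics/{a}{sys.argv[1]}.png",c["img"][:,:,::-1])
E
python3 snap.py 1 wrist; python3 go.py 499 -199.5 49 -0.176
python3 - <<'E'
from h import *
c=pickle.load(open("wrist1.pkl","rb"));P,r=cloud(c);img=c["img"]
m=(img.max(2)<45)&(P[...,2]>48)&(P[...,2]<66)&(abs(P[...,0]-500)<60)&(abs(P[...,1]+200)<80)
print(m.sum(),P[m].mean(0),P[m].min(0),P[m].max(0))
b=(P[...,2]>50)&(P[...,2]<64)&(abs(P[...,0]-500)<40)&(abs(P[...,1]+200)<150)&(img.min(2)>140)
q=P[b]; print(b.sum(),q.mean(0),np.linalg.svd(q-q.mean(0),full_matrices=False)[2][0])
E
```

```text
t 1.8 p [ 498.8614 -203.8219  151.318 ] yaw y -0.18272042453368242 tilt [-0.0005  0.002 ] F [ 0.5586 -0.1052 -0.1503] T [-0.0214 -0.0881 -0.0201] open 92.07597143216853 q [ 0.9297  0.4946 -0.7449  1.9072  0.4237  0.9004 -0.2073]
rel [ 0.0043 -0.0008  0.1023] [ 0.002   0.0006 -0.0067]
994 [ 498.90268692 -220.43443083   57.05110683] [ 488.34255725 -233.78983918   55.19155479] [ 511.44648102 -200.65910639   58.88414625]
5378 [ 517.90514418 -117.23266897   56.07655244] [-1.80993348e-01 -9.83484101e-01  6.57178999e-04]
```

View pics/wrist1.png

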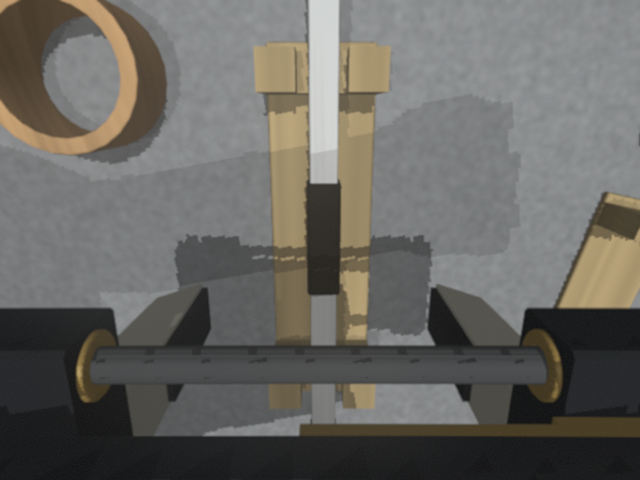

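Run:
```python
from h import *
np.set_printoptions(precision=1,suppress=True)
c=pickle.load(open("wrist1.pkl","rb"));P,r=cloud(c)
for v in (183,238,293):
    for u in (307,323,340): print(u,v,onplane(c,r,u,v,58))
```

```text
307 183 [ 500.  -163.6   58. ]
323 183 [ 508.9 -165.3   58. ]
340 183 [ 518.3 -167.    58. ]
307 238 [ 493.9 -195.4   58. ]
323 238 [ 503.1 -197.1   58. ]
340 238 [ 512.8 -198.9   58. ]
307 293 [ 487.1 -229.9   58. ]
323 293 [ 496.7 -231.7   58. ]
340 293 [ 506.9 -233.6   58. ]
```

Call:
jog_arm:
  plan:
    - {"gripper": 1, "linear": [0.005, 0.002, 0.015], "rot": [0.002, 0, 0]}
    - {"gripper": 1, "linear": [0.005, 0.002, 0.04], "rot": [0.002, 0, 0]}
    - {"gripper": 1, "linear": [0.005, 0.002, 0.065], "rot": [0.002, 0, 0]}
    - {"gripper": 1, "linear": [0.005, 0.002, 0.085], "rot": [0.002, 0, 0]}
    - {"gripper": 1, "linear": [0.005, 0.002, 0.097], "rot": [0.002, 0, 0]}
    - {"gripper": 1, "linear": [0.005, 0.002, 0.102], "rot": [0.002, 0, 0]}
    - {"gripper": 1, "linear": [0.005, 0.002, 0.102], "rot": [0.002, 0, 0]}
    - {"gripper": 1, "linear": [0.005, 0.002, 0.102], "rot": [0.002, 0, 0]}

```text
time_s: 2.6
eef_pos: [502.5, -198.3, 49.4]
orientation: [2.413, 2.011, 0.0]
force: [0.4, -0.7, -0.1]
opening: 91.4
```

```bash
python3 go.py 501.5 -199 49 -0.181
```

```text
t 2.6 p [ 502.4553 -198.2914   49.4037] yaw y -0.180920305936422 tilt [-0.0002  0.0003] F [ 0.4374 -0.6924 -0.114 ] T [-0.04   -0.0776  0.0244] open 91.41261573882605 q [ 0.8251  0.6473 -0.6342  1.9507  0.5677  0.7272 -0.3309]
rel [-0.0009 -0.0008  0.0004] [0.0003 0.0002 0.0001]
```

Good. Close.

Call:
jog_arm:
  plan:
    - {"gripper": -1, "linear": [0, 0, 0], "rot": [0, 0, 0]}
    - {"gripper": -1, "linear": [0, 0, 0], "rot": [0, 0, 0]}
    - {"gripper": -1, "linear": [0, 0, 0], "rot": [0, 0, 0]}
    - {"gripper": -1, "linear": [0, 0, 0], "rot": [0, 0, 0]}
    - {"gripper": -1, "linear": [0, 0, 0], "rot": [0, 0, 0]}
    - {"gripper": -1, "linear": [0, 0, 0], "rot": [0, 0, 0]}
    - {"gripper": -1, "linear": [0, 0, 0], "rot": [0, 0, 0]}
    - {"gripper": -1, "linear": [0, 0, 0], "rot": [0, 0, 0]}
  squeeze: 45

```text
time_s: 3.4
eef_pos: [501.7, -198.2, 48.7]
orientation: [-2.412, -2.011, 0.001]
force: [0.5, 0.4, 1.3]
opening: 32.4
```

```bash
python3 go.py
```

```text
t 3.4 p [ 501.712  -198.2059   48.6867] yaw y -0.18100702451787123 tilt [-0.     -0.0011] F [0.4944 0.3503 1.2919] T [-0.0506 -0.0845  0.0577] open 32.3595471653638 q [ 0.825   0.6481 -0.6335  1.9514  0.568   0.7269 -0.3311]
```

Still closing (32 mm). Hold longer.

Call:
jog_arm:
  plan:
    - {"gripper": -1, "linear": [0, 0, 0], "rot": [0, 0, 0]}
    - {"gripper": -1, "linear": [0, 0, 0], "rot": [0, 0, 0]}
    - {"gripper": -1, "linear": [0, 0, 0], "rot": [0, 0, 0]}
    - {"gripper": -1, "linear": [0, 0, 0], "rot": [0, 0, 0]}
    - {"gripper": -1, "linear": [0, 0, -0.005], "rot": [0, 0, 0]}
    - {"gripper": -1, "linear": [0, 0, -0.015], "rot": [0, 0, 0]}
    - {"gripper": -1, "linear": [0, 0, -0.03], "rot": [0, 0, 0]}
    - {"gripper": -1, "linear": [0, 0, -0.05], "rot": [0, 0, 0]}

```text
time_s: 4.2
eef_pos: [501.5, -198.0, 99.7]
orientation: [-2.412, -2.011, 0.001]
force: [-0.1, -0.6, -1.2]
opening: 19.9
```

```bash
python3 go.py
```

```text
t 4.2 p [ 501.457  -197.9677   99.7302] yaw y -0.1807477875824024 tilt [ 0.0003 -0.0018] F [-0.1232 -0.6419 -1.1675] T [-0.0533 -0.0949 -0.0042] open 19.859771635583005 q [ 0.8738  0.5716 -0.6947  1.9333  0.4956  0.8153 -0.2738]
```

```bash
python3 go.py 470 -100 290 -0.11 430 -20 325 -0.04
```

```text
t 4.2 p [ 501.457  -197.9677   99.7302] yaw y -0.1807477875824024 tilt [ 0.0003 -0.0018] F [-0.1232 -0.6419 -1.1675] T [-0.0533 -0.0949 -0.0042] open 19.859771635583005 q [ 0.8738  0.5716 -0.6947  1.9333  0.4956  0.8153 -0.2738]
rel [ 0.0908 -0.0489 -0.1902] [-0.0018 -0.0004 -0.0707]
rel [ 0.1623 -0.1027 -0.225 ] [-0.0018 -0.0004 -0.1407]
```

Call:
jog_arm:
  plan:
    - {"gripper": -1, "linear": [0.015, -0.01, -0.03], "rot": [0, 0, -0.01]}
    - {"gripper": -1, "linear": [0.035, -0.02, -0.07], "rot": [0, 0, -0.025]}
    - {"gripper": -1, "linear": [0.055, -0.03, -0.11], "rot": [0, 0, -0.045]}
    - {"gripper": -1, "linear": [0.075, -0.04, -0.15], "rot": [0, 0, -0.06]}
    - {"gripper": -1, "linear": [0.095, -0.055, -0.185], "rot": [0, 0, -0.08]}
    - {"gripper": -1, "linear": [0.12, -0.075, -0.208], "rot": [0, 0, -0.1]}
    - {"gripper": -1, "linear": [0.145, -0.09, -0.22], "rot": [0, 0, -0.12]}
    - {"gripper": -1, "linear": [0.162, -0.103, -0.225], "rot": [-0.001, 0, -0.141]}

```text
time_s: 5.0
eef_pos: [429.8, -17.7, 326.1]
orientation: [2.259, 2.178, 0.0]
force: [-0.9, 0.9, -1.7]
opening: 19.5
```

```bash
python3 snap.py 2 side top; python3 go.py 412 120 324 -0.04 412 184 324 -0.04
```

```text
t 5.1 p [429.0933 -16.8849 325.5882] yaw y -0.03406053660543903 tilt [-0.0034  0.002 ] F [ 0.2646  0.247  -1.4839] T [-0.0764 -0.0936  0.0519] open 19.42906385238271 q [ 0.9897  0.0232 -1.0145  1.9545  0.0252  1.1731 -0.0684]
rel [ 0.1362 -0.0217  0.0011] [0.002  0.0034 0.0059]
rel [ 0.2002 -0.0239  0.0009] [0.002  0.0034 0.0059]
```

View pics/side2.png

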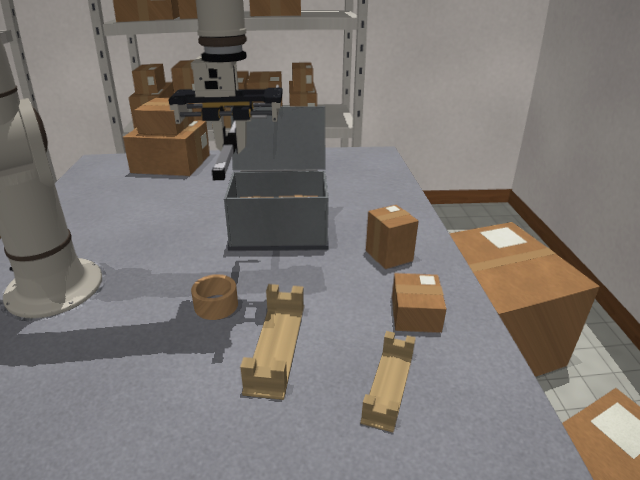

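View pics/top2.png

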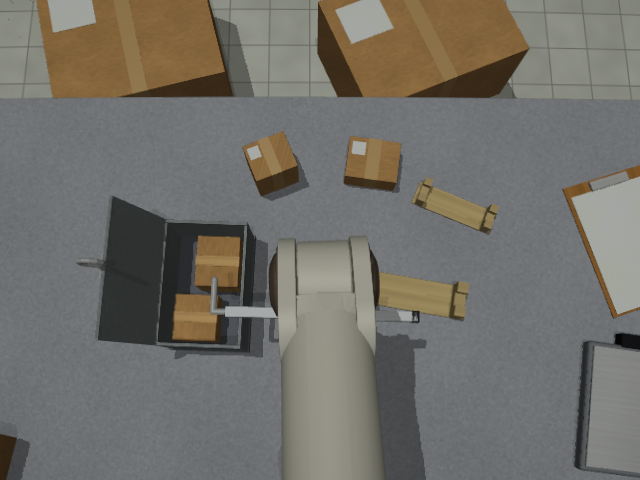

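Run:
```python
from h import *
np.set_printoptions(precision=1,suppress=True)
c=pickle.load(open("top2.pkl","rb"));P,r=cloud(c);img=c["img"];Z=P[...,2]
m=(Z>300)&(Z<345); m[:,240:]=0; m[:,:180]=0
ys,xs=np.nonzero(m); print(m.sum())
for v in range(274,322,2):
    k=xs[ys==v]
    if len(k): print(v,k.min(),k.max(),onplane(c,r,k.mean(),v,325),P[v,k].mean(0))
```

```text
458
278 212 217 [484.2 151.9 325. ] [483.6 150.5 329. ]
280 211 217 [481.  151.8 325. ] [480.4 151.2 328.9]
282 211 217 [477.8 151.8 325. ] [477.2 151.  329.8]
284 211 217 [474.7 151.7 325. ] [474.  150.9 329.4]
286 211 217 [471.5 151.6 325. ] [470.8 150.8 329.8]
288 211 216 [468.3 151.5 325. ] [467.7 151.5 329.5]
290 211 216 [465.2 151.4 325. ] [464.5 151.4 329.7]
292 211 216 [462.  151.3 325. ] [461.4 151.3 329.7]
294 211 215 [458.8 152.8 325. ] [458.4 152.2 328.8]
296 210 216 [455.7 152.7 325. ] [455.3 152.1 328.6]
298 210 216 [452.5 152.6 325. ] [452.1 152.  329.1]
300 210 216 [449.4 152.6 325. ] [448.9 151.9 328.8]
302 210 216 [446.2 152.5 325. ] [446.  152.1 327.4]
304 210 215 [443.1 154.  325. ] [442.6 152.4 329.8]
306 210 215 [440.  153.9 325. ] [439.4 152.2 330.2]
308 210 239 [436.8 131.9 325. ] [436.  130.2 332.4]
310 210 239 [433.7 135.  325. ] [432.9 133.2 332.3]
312 210 239 [430.5 134.9 325. ] [429.9 133.1 332.1]
314 211 239 [427.4 133.3 325. ] [426.9 132.4 331. ]
316 225 239 [424.3 122.3 325. ] [423.6 121.3 332.8]
```

Call:
jog_arm:
  plan:
    - {"gripper": -1, "linear": [0.025, -0.01, 0.0], "rot": [0.002, 0.002, 0.005]}
    - {"gripper": -1, "linear": [0.06, -0.02, 0.0], "rot": [0.002, 0.003, 0.006]}
    - {"gripper": -1, "linear": [0.095, -0.023, 0.0], "rot": [0.002, 0.003, 0.006]}
    - {"gripper": -1, "linear": [0.13, -0.024, 0.0], "rot": [0.002, 0.003, 0.006]}
    - {"gripper": -1, "linear": [0.165, -0.024, 0.0], "rot": [0.002, 0.003, 0.006]}
    - {"gripper": -1, "linear": [0.19, -0.024, 0.0], "rot": [0.002, 0.003, 0.006]}
    - {"gripper": -1, "linear": [0.2, -0.024, 0.001], "rot": [0.002, 0.003, 0.006]}
    - {"gripper": -1, "linear": [0.2, -0.024, 0.001], "rot": [0.002, 0.003, 0.006]}

```text
time_s: 5.9
eef_pos: [413.5, 182.0, 323.1]
orientation: [-2.265, -2.171, -0.002]
force: [0.5, -1.0, -2.0]
opening: 19.8
```

```bash
python3 snap.py 3 side top; python3 go.py 412 184 324 -0.04 476 181.5 324 -0.04
python3 - <<'E'
from h import *
im=cv2.imread("pics/top3.png"); cv2.imwrite("pics/t3c.png",cv2.resize(im[210:340,60:220],None,fx=4.5,fy=4.5,interpolation=cv2.INTER_CUBIC))
im=cv2.imread("pics/side3.png"); cv2.imwrite("pics/s3c.png",cv2.resize(im[50:180,190:350],None,fx=4.5,fy=4.5,interpolation=cv2.INTER_CUBIC))
E
```

```text
t 6.0 p [413.8086 179.8089 322.8047] yaw y -0.04581501633051919 tilt [ 0.0024 -0.0024] F [ 0.0191 -0.3296 -1.6278] T [-0.0586 -0.1019  0.0028] open 19.952111883828255 q [ 0.6757  0.15   -1.2264  1.9102  0.1489  1.185  -0.6494]
rel [ 0.0041 -0.002  -0.0012] [-0.0024 -0.0024 -0.0058]
rel [ 0.0045  0.062  -0.0013] [-0.0024 -0.0024 -0.0058]
```

View pics/t3c.png

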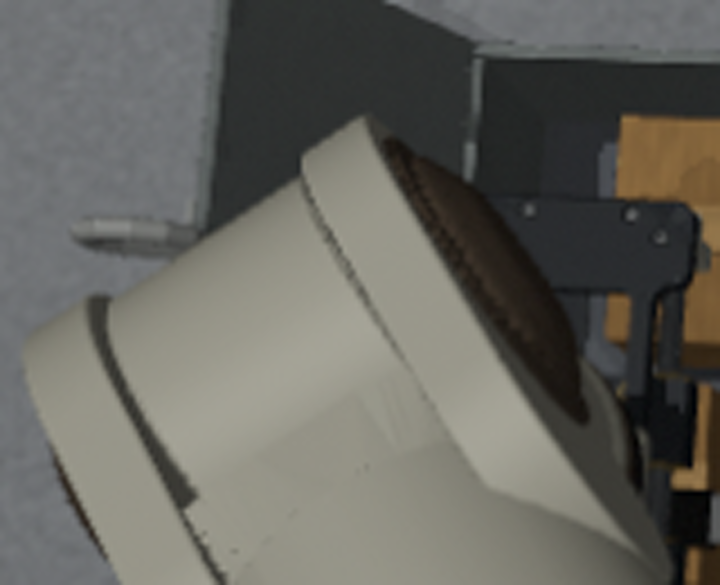

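View pics/s3c.png

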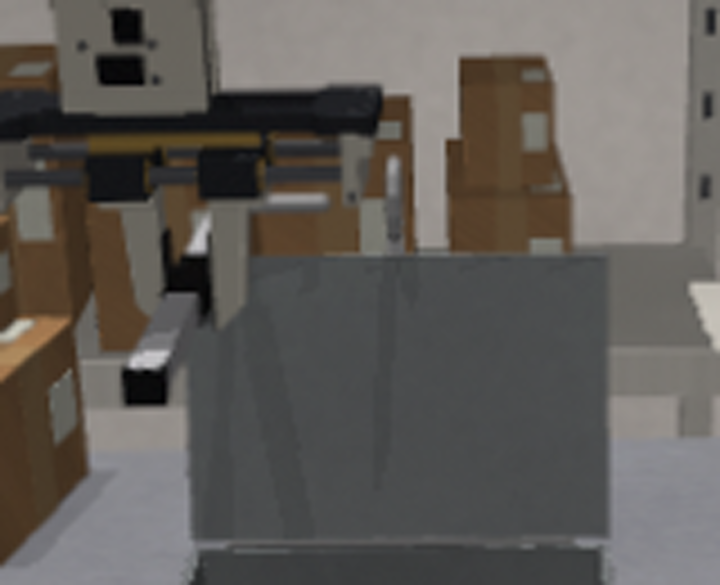

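Call:
jog_arm:
  plan:
    - {"gripper": -1, "linear": [0.004, 0.0, -0.001], "rot": [-0.002, -0.002, -0.006]}
    - {"gripper": -1, "linear": [0.004, 0.0, -0.001], "rot": [-0.002, -0.002, -0.006]}
    - {"gripper": -1, "linear": [0.004, 0.008, -0.001], "rot": [-0.002, -0.002, -0.006]}
    - {"gripper": -1, "linear": [0.004, 0.017, -0.001], "rot": [-0.002, -0.002, -0.006]}
    - {"gripper": -1, "linear": [0.004, 0.024, -0.001], "rot": [-0.002, -0.002, -0.006]}
    - {"gripper": -1, "linear": [0.004, 0.026, -0.001], "rot": [-0.002, -0.002, -0.006]}
    - {"gripper": -1, "linear": [0.004, 0.026, -0.001], "rot": [-0.002, -0.002, -0.006]}
    - {"gripper": -1, "linear": [0.004, 0.026, -0.001], "rot": [-0.002, -0.002, -0.006]}

```text
time_s: 6.8
eef_pos: [439.7, 183.5, 323.6]
orientation: [-2.264, -2.176, -0.001]
force: [0.3, -0.3, -1.5]
opening: 19.8
```

```bash
python3 snap.py 4 side top;python3 go.py 476 181.5 324 -0.04
python3 - <<'E'
from h import *
im=cv2.imread("pics/side4.png"); cv2.imwrite("pics/s4c.png",cv2.resize(im[60:140,220:320],None,fx=7,fy=7,interpolation=cv2.INTER_CUBIC))
im=cv2.imread("pics/top4.png"); cv2.imwrite("pics/t4c.png",cv2.resize(im[210:340,60:220],None,fx=4.5,fy=4.5,interpolation=cv2.INTER_CUBIC))
E
```

```text
t 6.9 p [439.7064 183.3928 323.7522] yaw y -0.039456693663196436 tilt [ 0.0008 -0.0002] F [ 0.0749 -0.3126 -1.6512] T [-0.0064 -0.1351  0.0478] open 19.478370480294423 q [ 0.6052  0.2313 -1.1952  1.858   0.2295  1.206  -0.7033]
rel [-0.0005  0.0363 -0.0003] [-0.0002 -0.0008  0.0005]
```

View pics/s4c.png

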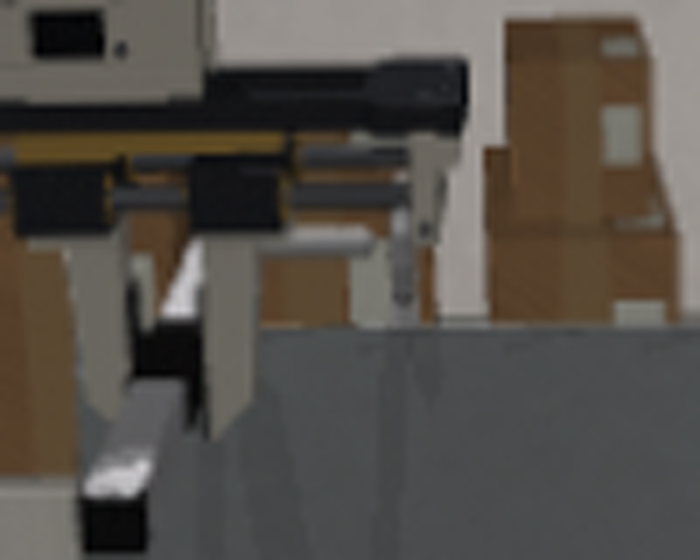

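View pics/t4c.png

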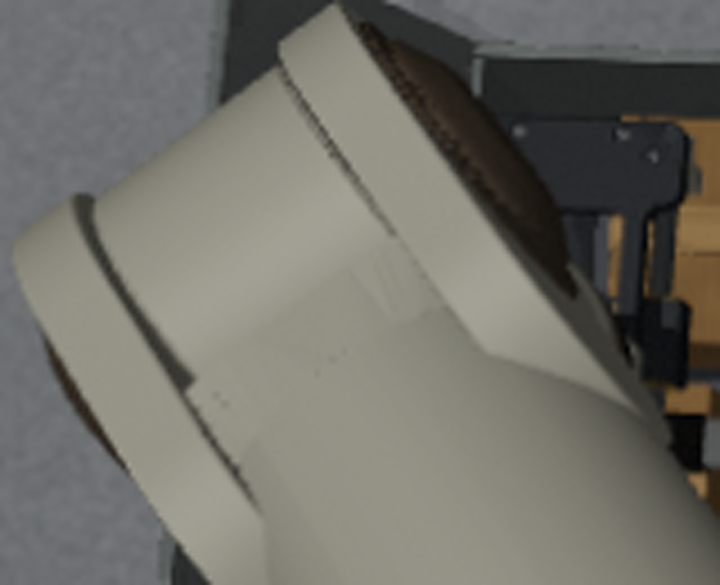

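Side crop: the pin is at row ~242 and the ring centre at ~239, so they are aligned. The pin tip (375) is just short of the ring (402). Inserting now.

Call:
jog_arm:
  plan:
    - {"gripper": -1, "linear": [0, 0.006, 0], "rot": [0, 0, 0]}
    - {"gripper": -1, "linear": [0, 0.013, 0], "rot": [0, 0, 0]}
    - {"gripper": -1, "linear": [0, 0.02, 0], "rot": [0, 0, 0]}
    - {"gripper": -1, "linear": [0, 0.027, 0], "rot": [0, 0, 0]}
    - {"gripper": -1, "linear": [0, 0.034, 0], "rot": [0, 0, 0]}
    - {"gripper": -1, "linear": [0, 0.038, 0], "rot": [0, 0, 0]}
    - {"gripper": -1, "linear": [0, 0.038, 0], "rot": [0, 0, 0]}
    - {"gripper": -1, "linear": [0, 0.038, 0], "rot": [0, 0, 0]}

```text
time_s: 7.7
eef_pos: [477.8, 181.9, 323.7]
orientation: [-2.264, -2.176, -0.001]
force: [-0.7, 0.3, -1.1]
opening: 19.5
```

```bash
python3 snap.py 5 side;python3 go.py 476 181.5 324 -0.04
python3 - <<'E'
from h import *
im=cv2.imread("pics/side5.png"); cv2.imwrite("pics/s5c.png",cv2.resize(im[60:140,220:320],None,fx=7,fy=7,interpolation=cv2.INTER_CUBIC))
E
```

```text
t 7.75 p [477.6973 181.913  323.72  ] yaw y -0.03948527486660416 tilt [ 0.001  -0.0003] F [-0.2951 -0.066  -1.6377] T [-0.0117 -0.0639 -0.0019] open 19.803819258065847 q [ 0.5338  0.322  -1.1459  1.7837  0.3091  1.2362 -0.7358]
rel [-0.0005 -0.0017 -0.0003] [-0.0003 -0.001   0.0005]
```

View pics/s5c.png

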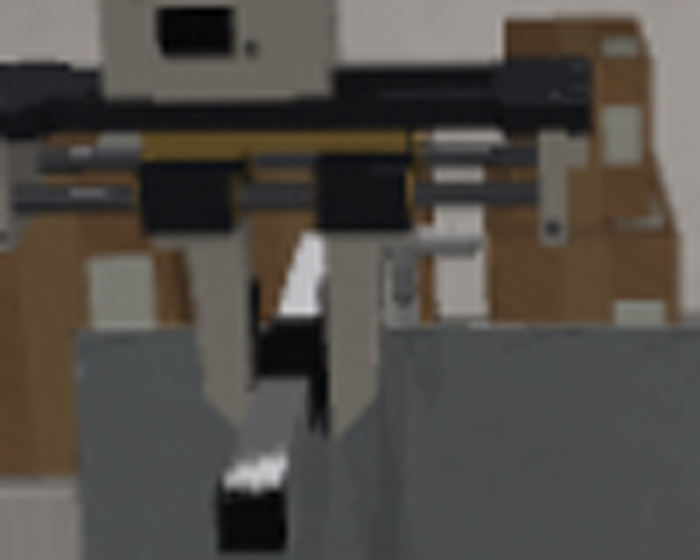

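Run:
```python
import numpy as np
def t(q0,q1,n=8):
    print(q0,q1,[ [round(-.19*(np.cos(q)-np.cos(q0)),4),0,round(-.19*(np.sin(q)-np.sin(q0)),4)] for q in np.linspace(q0,q1,n+1)[1:]])
t(1.915,1.435);t(1.435,.955);t(.955,.475);t(.475,.2);t(.2,0)
```

```text
1.915 1.435 [[np.float64(-0.0108), 0, np.float64(-0.0035)], [np.float64(-0.0219), 0, np.float64(-0.0064)], [np.float64(-0.0331), 0, np.float64(-0.0086)], [np.float64(-0.0444), 0, np.float64(-0.0101)], [np.float64(-0.0557), 0, np.float64(-0.011)], [np.float64(-0.0671), 0, np.float64(-0.0111)], [np.float64(-0.0785), 0, np.float64(-0.0106)], [np.float64(-0.0898), 0, np.float64(-0.0094)]]
1.435 0.955 [[np.float64(-0.0112), 0, np.float64(0.0019)], [np.float64(-0.0224), 0, np.float64(0.0044)], [np.float64(-0.0333), 0, np.float64(0.0076)], [np.float64(-0.044), 0, np.float64(0.0115)], [np.float64(-0.0545), 0, np.float64(0.016)], [np.float64(-0.0647), 0, np.float64(0.0211)], [np.float64(-0.0745), 0, np.float64(0.0268)], [np.float64(-0.084), 0, np.float64(0.0332)]]
0.955 0.475 [[np.float64(-0.0091), 0, np.float64(0.0069)], [np.float64(-0.0178), 0, np.float64(0.0143)], [np.float64(-0.026), 0, np.float64(0.0222)], [np.float64(-0.0337), 0, np.float64(0.0305)], [np.float64(-0.0409), 0, np.float64(0.0394)], [np.float64(-0.0476), 0, np.float64(0.0486)], [np.float64(-0.0537), 0, np.float64(0.0582)], [np.float64(-0.0592), 0, np.float64(0.0682)]]
0.475 0.2 [[np.float64(-0.0029), 0, np.float64(0.0059)], [np.float64(-0.0056), 0, np.float64(0.0118)], [np.float64(-0.008), 0, np.float64(0.0179)], [np.float64(-0.0103), 0, np.float64(0.024)], [np.float64(-0.0124), 0, np.float64(0.0302)], [np.float64(-0.0142), 0, np.float64(0.0364)], [np.float64(-0.0158), 0, np.float64(0.0428)], [np.float64(-0.0172), 0, np.float64(0.0491)]]
0.2 0 [[np.float64(-0.0009), 0, np.float64(0.0047)], [np.float64(-0.0017), 0, np.float64(0.0094)], [np.float64(-0.0023), 0, np.float64(0.0141)], [np.float64(-0.0028), 0, np.float64(0.0188)], [np.float64(-0.0033), 0, np.float64(0.0235)], [np.float64(-0.0035), 0, np.float64(0.0283)], [np.float64(-0.0037), 0, np.float64(0.033)], [np.float64(-0.0038), 0, np.float64(0.0377)]]
```

Call:
jog_arm:
  plan:
    - {"gripper": -1, "linear": [-0.011, 0, -0.0035], "rot": [0, 0, 0]}
    - {"gripper": -1, "linear": [-0.022, 0, -0.0065], "rot": [0, 0, 0]}
    - {"gripper": -1, "linear": [-0.033, 0, -0.0085], "rot": [0, 0, 0]}
    - {"gripper": -1, "linear": [-0.0445, 0, -0.01], "rot": [0, 0, 0]}
    - {"gripper": -1, "linear": [-0.0555, 0, -0.011], "rot": [0, 0, 0]}
    - {"gripper": -1, "linear": [-0.067, 0, -0.011], "rot": [0, 0, 0]}
    - {"gripper": -1, "linear": [-0.0785, 0, -0.0105], "rot": [0, 0, 0]}
    - {"gripper": -1, "linear": [-0.09, 0, -0.0095], "rot": [0, 0, 0]}

```text
time_s: 8.55
eef_pos: [474.1, 91.4, 333.2]
orientation: [-2.264, -2.177, -0.001]
force: [1.1, 1.1, -3.0]
opening: 19.8
```

```bash
python3 snap.py 6 side top;python3 go.py 472.9 92.2 333.4 -0.04
```

```text
t 8.65 p [474.3823  89.6174 332.8714] yaw y -0.042883035636403014 tilt [-0.0004 -0.0004] F [ 0.0824  0.2925 -1.2317] T [-0.045  -0.1301  0.0354] open 19.664756820625243 q [ 0.7867  0.2313 -1.1703  1.8313  0.2263  1.2275 -0.4941]
rel [ 0.0025 -0.0016 -0.0005] [-0.0004  0.0004 -0.0029]
```

View pics/side6.png

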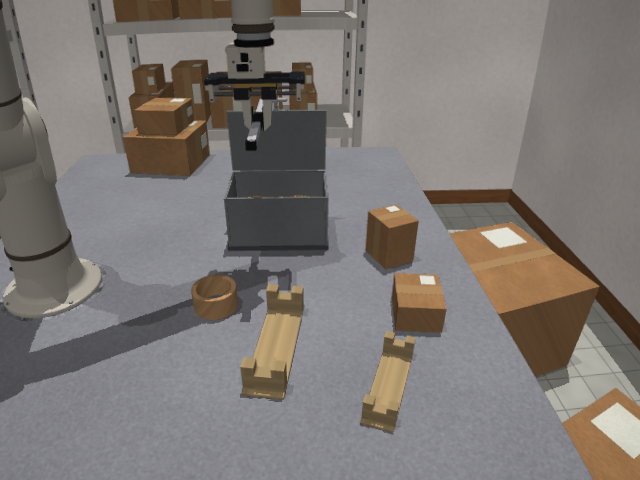

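View pics/top6.png

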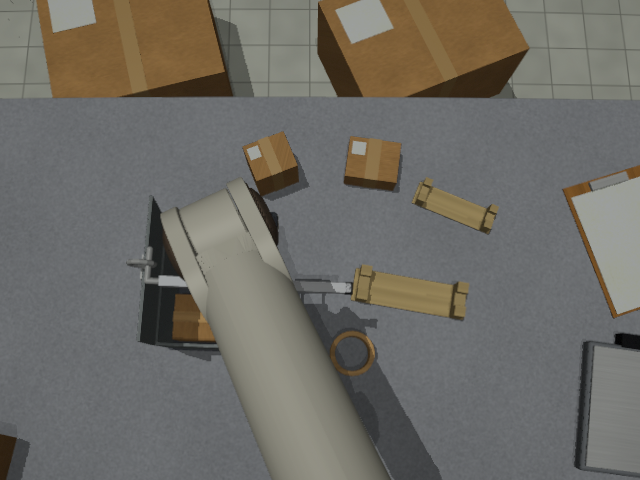

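Call:
jog_arm:
  plan:
    - {"gripper": -1, "linear": [-0.009, 0, 0.002], "rot": [0, 0, -0.002]}
    - {"gripper": -1, "linear": [-0.02, 0, 0.0045], "rot": [0, 0, -0.002]}
    - {"gripper": -1, "linear": [-0.031, 0, 0.0075], "rot": [0, 0, -0.002]}
    - {"gripper": -1, "linear": [-0.042, 0, 0.011], "rot": [0, 0, -0.002]}
    - {"gripper": -1, "linear": [-0.0525, 0, 0.0155], "rot": [0, 0, -0.002]}
    - {"gripper": -1, "linear": [-0.063, 0, 0.0205], "rot": [0, 0, -0.002]}
    - {"gripper": -1, "linear": [-0.073, 0, 0.0265], "rot": [0, 0, -0.002]}
    - {"gripper": -1, "linear": [-0.082, 0, 0.033], "rot": [0, 0, -0.002]}

```text
time_s: 9.45
eef_pos: [471.1, 8.7, 299.6]
orientation: [-2.263, -2.178, -0.001]
force: [-1.1, 0.3, -1.9]
opening: 19.6
```

```bash
python3 snap.py 7 side top;python3 go.py 469.5 8.2 300.2 -0.04
```

```text
t 9.55 p [470.4648   7.8959 298.9093] yaw y -0.040411297588291616 tilt [ 0.0006 -0.0021] F [-0.2831 -0.4566 -1.4171] T [-0.1023  0.0003  0.0004] open 19.657986739824477 q [ 0.9371  0.2322 -1.1391  1.9037  0.2297  1.1511 -0.3273]
rel [ 0.0003 -0.001  -0.0013] [-0.0021 -0.0007 -0.0004]
```

View pics/top7.png

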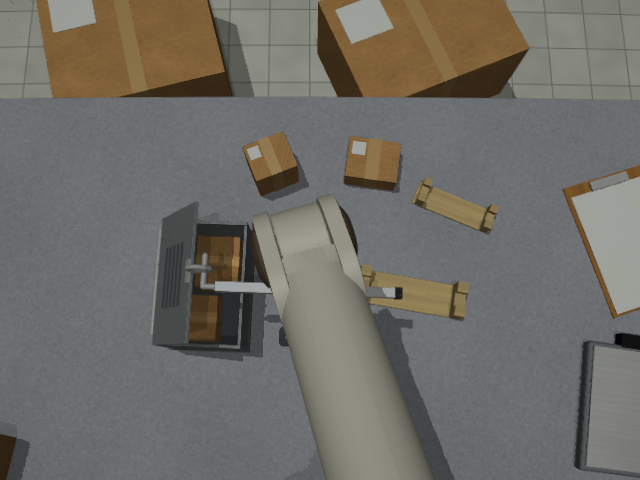

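View pics/side7.png

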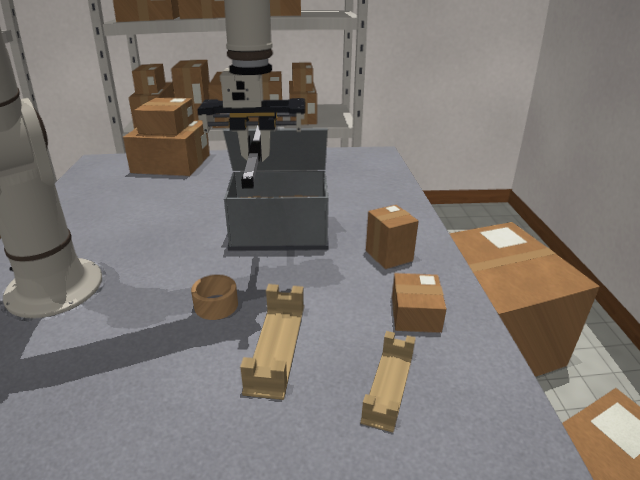

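The top view shows the pin through the ring at (203,268), with the hatch about half over. I'll continue lowering.

Call:
jog_arm:
  plan:
    - {"gripper": -1, "linear": [-0.009, 0, 0.006], "rot": [-0.002, 0, 0]}
    - {"gripper": -1, "linear": [-0.0175, 0, 0.0135], "rot": [-0.002, 0, 0]}
    - {"gripper": -1, "linear": [-0.026, 0, 0.021], "rot": [-0.002, 0, 0]}
    - {"gripper": -1, "linear": [-0.0335, 0, 0.0295], "rot": [-0.002, 0, 0]}
    - {"gripper": -1, "linear": [-0.041, 0, 0.038], "rot": [-0.002, 0, 0]}
    - {"gripper": -1, "linear": [-0.0475, 0, 0.0475], "rot": [-0.002, 0, 0]}
    - {"gripper": -1, "linear": [-0.0535, 0, 0.057], "rot": [-0.002, 0, 0]}
    - {"gripper": -1, "linear": [-0.059, 0, 0.067], "rot": [-0.002, 0, 0]}

```text
time_s: 10.35
eef_pos: [468.9, -49.6, 232.2]
orientation: [2.263, 2.178, 0.003]
force: [-0.1, 0.2, -2.3]
opening: 19.8
```

```bash
python3 snap.py 8 top;python3 go.py 467 -51.3 232 -0.04
```

```text
t 10.4 p [467.8169 -50.6714 230.6631] yaw y -0.03939389220541501 tilt [ 0.001  -0.0004] F [-0.0712 -0.9136 -3.8017] T [-0.3265 -0.1163 -0.0953] open 19.66371115592819 q [ 0.9655  0.3242 -1.0644  1.9878  0.3321  1.018  -0.2946]
rel [-0.0007 -0.0008 -0.0013] [-0.0004 -0.001   0.0006]
```

View pics/top8.png

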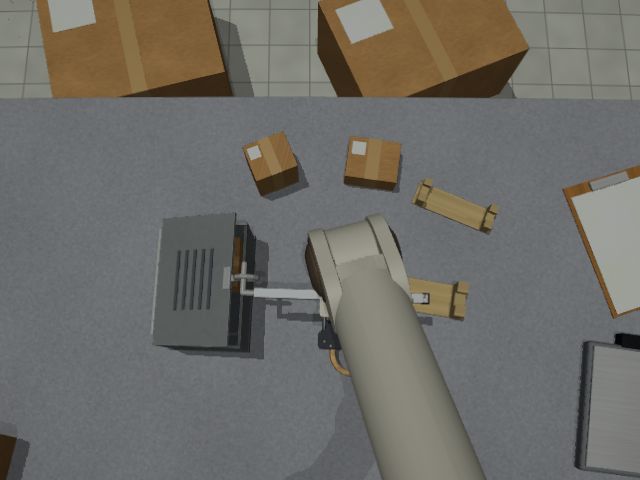

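Call:
jog_arm:
  plan:
    - {"gripper": -1, "linear": [-0.003, 0, 0.005], "rot": [0, 0, 0]}
    - {"gripper": -1, "linear": [-0.006, 0, 0.011], "rot": [0, 0, 0]}
    - {"gripper": -1, "linear": [-0.0085, 0, 0.017], "rot": [0, 0, 0]}
    - {"gripper": -1, "linear": [-0.011, 0, 0.023], "rot": [0, 0, 0]}
    - {"gripper": -1, "linear": [-0.013, 0, 0.029], "rot": [0, 0, 0]}
    - {"gripper": -1, "linear": [-0.015, 0, 0.035], "rot": [0, 0, 0]}
    - {"gripper": -1, "linear": [-0.0165, 0, 0.0415], "rot": [0, 0, 0]}
    - {"gripper": -1, "linear": [-0.018, 0, 0.048], "rot": [0, 0, 0]}

```text
time_s: 11.2
eef_pos: [468.4, -67.1, 184.5]
orientation: [2.263, 2.178, 0.003]
force: [0.1, 0.5, -1.2]
opening: 19.7
```

```bash
python3 go.py 466.3 -68.5 183 -0.04 465.5 -72 145 -.04
```

```text
t 11.2 p [468.3902 -67.1339 184.5455] yaw y -0.03814579651358084 tilt [0.001  0.0022] F [ 0.0831  0.4934 -1.1635] T [-0.161  -0.0966 -0.0202] open 19.7181169004886 q [ 0.9313  0.397  -1.0045  2.0295  0.4175  0.9319 -0.332 ]
rel [-0.0014 -0.002   0.0015] [ 0.0022 -0.001   0.0019]
rel [-0.005  -0.0028  0.0395] [ 0.0022 -0.001   0.0019]
```

Call:
jog_arm:
  plan:
    - {"gripper": -1, "linear": [-0.001, 0, 0.004], "rot": [0.001, 0, 0.001]}
    - {"gripper": -1, "linear": [-0.002, 0, 0.009], "rot": [0.001, 0, 0.001]}
    - {"gripper": -1, "linear": [-0.003, 0, 0.014], "rot": [0.001, 0, 0.001]}
    - {"gripper": -1, "linear": [-0.004, -0.001, 0.019], "rot": [0.001, 0, 0.001]}
    - {"gripper": -1, "linear": [-0.0045, -0.001, 0.024], "rot": [0.001, 0, 0.001]}
    - {"gripper": -1, "linear": [-0.005, -0.001, 0.03], "rot": [0.001, 0, 0.001]}
    - {"gripper": -1, "linear": [-0.005, -0.001, 0.036], "rot": [0.001, 0, 0.001]}
    - {"gripper": -1, "linear": [-0.005, -0.001, 0.04], "rot": [0.001, 0, 0.001]}

```text
time_s: 12.0
eef_pos: [467.1, -71.8, 144.4]
orientation: [-2.264, -2.177, -0.002]
force: [-0.1, -0.8, -1.4]
opening: 19.8
```

```bash
python3 snap.py 9 top side wrist;python3 go.py 465.5 -72 145 -.04
python3 - <<'E'
from h import *
im=cv2.imread("pics/side9.png"); cv2.imwrite("pics/s9c.png",cv2.resize(im[140:270,200:360],None,fx=4.5,fy=4.5,interpolation=cv2.INTER_CUBIC))
np.set_printoptions(precision=3,suppress=True)
c=pickle.load(open("top9.pkl","rb"));P,r=cloud(c);img=c["img"]
for (u,v) in [(180,240),(180,320),(220,240),(220,330)]: print(P[v,u])
q=P[225:340,172:225].reshape(-1,3)
for _ in range(4):
    mu=q.mean(0); n=np.linalg.svd(q-mu,full_matrices=False)[2][2]; q=q[abs((q-mu)@n)<3]
print(n,mu)
im=cv2.imread("pics/top9.png"); cv2.imwrite("pics/t9c.png",cv2.resize(im[230:330,220:380],None,fx=4.5,fy=4.5,interpolation=cv2.INTER_CUBIC))
m=(P[...,2]>110)&(P[...,2]<175)
for uu in range(256,330,8):
    k=np.nonzero(m[:,uu]&(np.arange(480)>275)&(np.arange(480)<310))[0]
    if len(k): print(uu,k.min(),k.max(),np.median(P[k,uu],axis=0))
E
```

```text
t 12.15 p [467.0823 -71.7314 144.7907] yaw y -0.03874503276705986 tilt [0.0013 0.0006] F [-0.6174 -0.3614 -1.1126] T [-0.0599 -0.1238  0.0101] open 19.448316440067863 q [ 0.8841  0.4586 -0.9475  2.0616  0.4917  0.8615 -0.385 ]
rel [-0.0003 -0.0016 -0.0002] [ 0.0006 -0.0013  0.0013]
[584.22  247.441 146.952]
[432.662 241.008 150.458]
[583.645 171.354 148.657]
[414.251 167.103 148.554]
[ 0.028 -0.917 -0.397] [504.951 210.642 147.629]
256 281 287 [498.552 100.679 164.159]
264 281 302 [495.63   86.744 149.682]
272 284 304 [471.604  71.706 152.724]
280 296 304 [468.592  56.943 151.641]
288 296 304 [468.622  42.121 150.689]
296 296 304 [468.638  27.235 153.299]
304 297 305 [466.83   12.456 151.631]
312 297 305 [466.613  -2.371 153.043]
320 297 305 [467.165 -17.174 152.185]
328 297 306 [465.85  -32.008 152.82 ]
```

View pics/s9c.png

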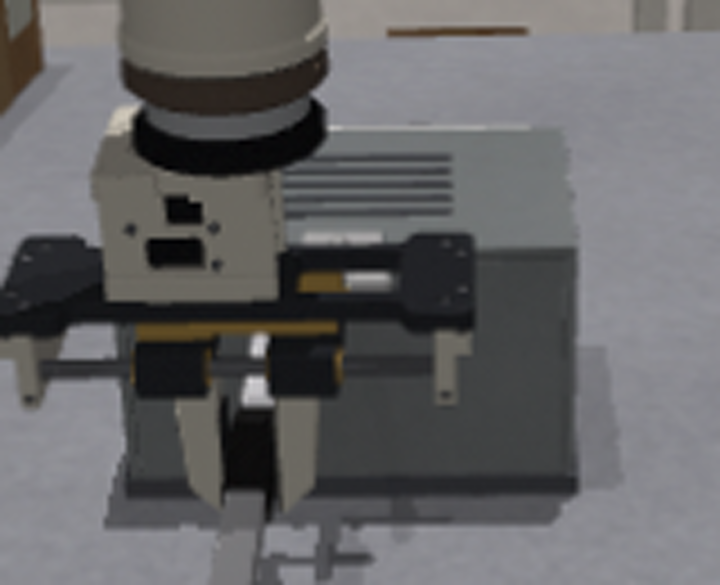

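View pics/t9c.png

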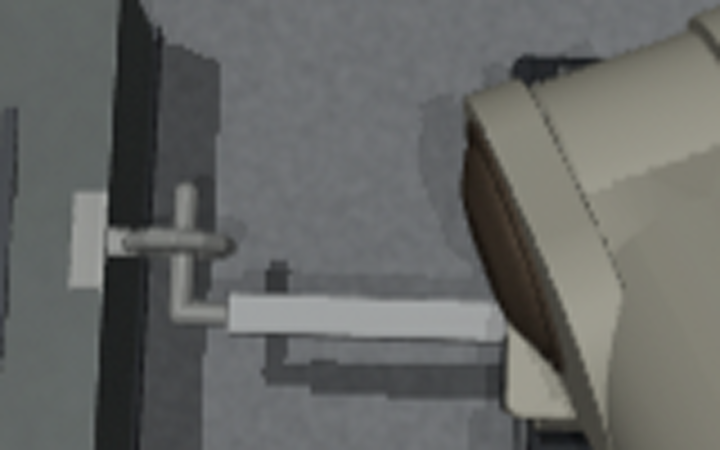

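Run:
```python
from h import *
c=pickle.load(open("top9.pkl","rb"));P,r=cloud(c)
q=P[225:340,170:228].reshape(-1,3); q=q[(q[:,2]>135)&(q[:,2]<160)]
A=np.c_[q[:,0]-500,q[:,1]-205,np.ones(len(q))]; print(np.linalg.lstsq(A,q[:,2],rcond=None)[0],len(q), np.std(q[:,2]))
```

```text
[-8.60655557e-04 -2.74455395e-03  1.47684671e+02] 6639 2.237115288777674
```

Call:
jog_arm:
  plan:
    - {"gripper": -1, "linear": [0, -0.006, 0], "rot": [0, 0, 0]}
    - {"gripper": -1, "linear": [0, -0.014, 0], "rot": [0, 0, 0]}
    - {"gripper": -1, "linear": [0, -0.022, 0], "rot": [0, 0, 0]}
    - {"gripper": -1, "linear": [0, -0.03, 0], "rot": [0, 0, 0]}
    - {"gripper": -1, "linear": [0, -0.038, 0], "rot": [0, 0, 0]}
    - {"gripper": -1, "linear": [0, -0.043, 0], "rot": [0, 0, 0]}
    - {"gripper": -1, "linear": [0, -0.046, 0], "rot": [0, 0, 0]}
    - {"gripper": -1, "linear": [0, -0.046, 0], "rot": [0, 0, 0]}

```text
time_s: 12.95
eef_pos: [420.9, -70.3, 145.0]
orientation: [2.264, 2.177, 0.002]
force: [-0.2, -0.3, -1.4]
opening: 19.7
```

```bash
python3 snap.py 10 top;python3 go.py 420 -120 160 -.08
python3 - <<'E'
import cv2
im=cv2.imread("pics/top10.png"); cv2.imwrite("pics/t10c.png",cv2.resize(im[230:350,140:300],None,fx=4.5,fy=4.5,interpolation=cv2.INTER_CUBIC))
E
```

```text
t 13.0 p [421.3477 -70.2354 145.116 ] yaw y -0.03925102969237378 tilt [0.0008 0.0014] F [-0.3246  0.4879 -1.5923] T [-0.0419 -0.0769 -0.0369] open 19.662469517746228 q [ 0.9673  0.3796 -0.9956  2.1628  0.4409  0.8138 -0.3463]
rel [-0.0498  0.0006 -0.0149] [ 0.0014 -0.0009  0.0407]
```

View pics/t10c.png

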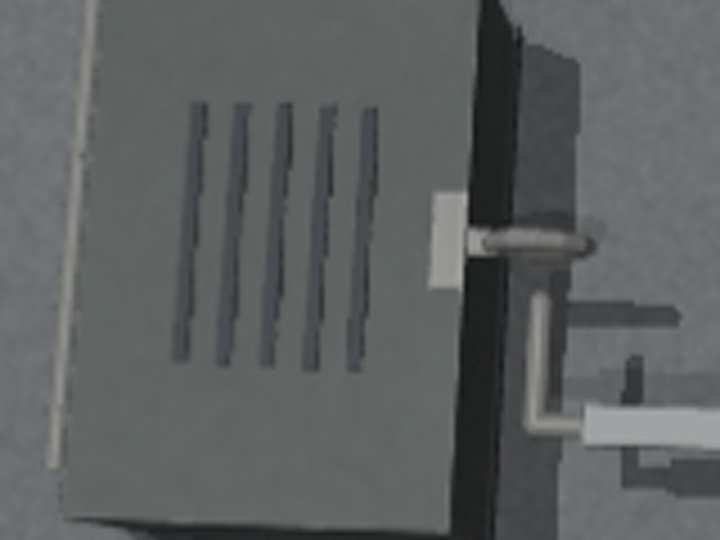

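Call:
jog_arm:
  plan:
    - {"gripper": -1, "linear": [-0.015, 0, -0.003], "rot": [0, 0, 0.01]}
    - {"gripper": -1, "linear": [-0.035, 0, -0.006], "rot": [0, 0, 0.02]}
    - {"gripper": -1, "linear": [-0.055, 0, -0.01], "rot": [0, 0, 0.03]}
    - {"gripper": -1, "linear": [-0.075, 0.008, -0.013], "rot": [0, 0, 0.05]}
    - {"gripper": -1, "linear": [-0.093, 0.025, -0.015], "rot": [0, 0, 0.08]}
    - {"gripper": -1, "linear": [-0.108, 0.045, -0.015], "rot": [0.001, 0, 0.11]}
    - {"gripper": -1, "linear": [-0.12, 0.065, -0.01], "rot": [0.001, 0, 0.14]}
    - {"gripper": -1, "linear": [-0.12, 0.065, -0.005], "rot": [0.001, 0, 0.141]}

```text
time_s: 13.8
eef_pos: [484.7, -194.7, 150.1]
orientation: [2.414, 2.008, 0.006]
force: [-0.2, 0.7, -1.3]
opening: 19.6
```

```bash
python3 go.py 501.5 -198 110 -.181
```

```text
t 13.8 p [ 484.6558 -194.7174  150.074 ] yaw y -0.18336529872303606 tilt [0.0016 0.0035] F [-0.1825  0.7167 -1.2618] T [ 0.039  -0.0812  0.023 ] open 19.593462319985022 q [ 1.0284  0.5121 -0.8736  1.9459  0.4942  0.9082 -0.2791]
rel [-0.0002  0.017   0.0401] [ 0.0035 -0.0016 -0.0024]
```

Call:
jog_arm:
  plan:
    - {"gripper": -1, "linear": [0, 0.008, 0.0], "rot": [0.002, -0.001, 0]}
    - {"gripper": -1, "linear": [0, 0.017, 0.01], "rot": [0.002, -0.001, 0]}
    - {"gripper": -1, "linear": [0, 0.017, 0.025], "rot": [0.002, -0.001, 0]}
    - {"gripper": -1, "linear": [0, 0.017, 0.04], "rot": [0.002, -0.001, 0]}
    - {"gripper": -1, "linear": [0, 0.017, 0.05], "rot": [0.002, -0.001, 0]}
    - {"gripper": -1, "linear": [0, 0.017, 0.055], "rot": [0.002, -0.001, 0]}
    - {"gripper": -1, "linear": [0, 0.017, 0.055], "rot": [0.002, -0.001, 0]}
    - {"gripper": -1, "linear": [0, 0.017, 0.055], "rot": [0.002, -0.001, 0]}

```text
time_s: 14.6
eef_pos: [498.4, -195.4, 95.1]
orientation: [-2.411, -2.012, 0.002]
force: [0.0, -0.1, -0.4]
opening: 19.4
```

```bash
python3 go.py 501.5 -198 49 -.181; python3 snap.py 11 side top wrist;  python3 - <<'E'
import cv2
im=cv2.imread("pics/side11.png"); cv2.imwrite("pics/s11c.png",cv2.resize(im[240:410,200:360],None,fx=4,fy=3.5,interpolation=cv2.INTER_CUBIC))
E
```

```text
t 14.6 p [ 498.3761 -195.4291   95.0948] yaw y -0.17984367844973143 tilt [ 0.0001 -0.0019] F [ 0.0046 -0.0693 -0.358 ] T [-0.0542 -0.1159 -0.0473] open 19.433756002113135 q [ 0.9477  0.6122 -0.7986  1.9423  0.5873  0.8373 -0.3511]
rel [-0.002   0.0036  0.0461] [-0.0019 -0.0001  0.0012]
```

View pics/s11c.png

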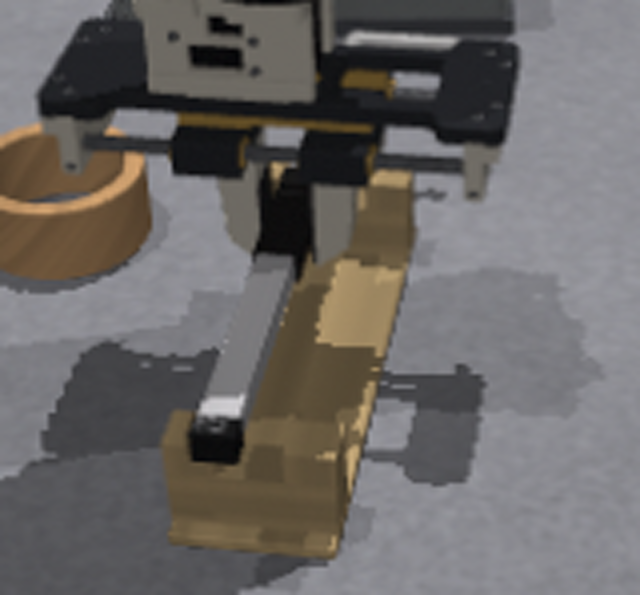

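View pics/wrist11.png

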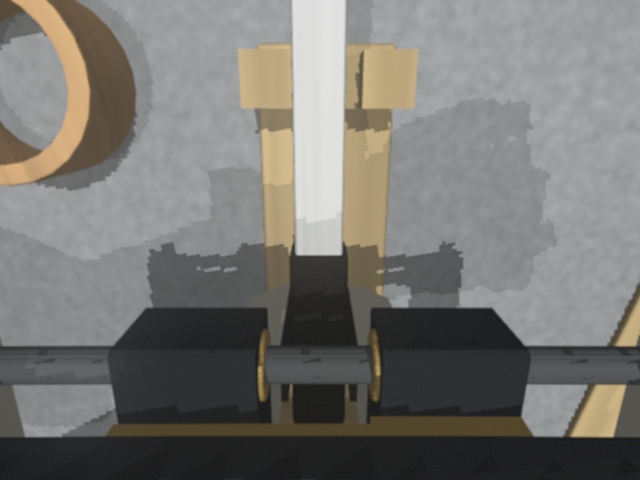

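Call:
jog_arm:
  plan:
    - {"gripper": -1, "linear": [-0.002, 0.0035, 0.0], "rot": [-0.002, 0, 0.001]}
    - {"gripper": -1, "linear": [-0.002, 0.0035, 0.0], "rot": [-0.002, 0, 0.001]}
    - {"gripper": -1, "linear": [-0.002, 0.0035, 0.01], "rot": [-0.002, 0, 0.001]}
    - {"gripper": -1, "linear": [-0.002, 0.0035, 0.02], "rot": [-0.002, 0, 0.001]}
    - {"gripper": -1, "linear": [-0.002, 0.0035, 0.03], "rot": [-0.002, 0, 0.001]}
    - {"gripper": -1, "linear": [-0.002, 0.0035, 0.037], "rot": [-0.002, 0, 0.001]}
    - {"gripper": -1, "linear": [-0.002, 0.0035, 0.04], "rot": [-0.002, 0, 0.001]}
    - {"gripper": -1, "linear": [-0.002, 0.0035, 0.042], "rot": [-0.002, 0, 0.001]}

```text
time_s: 15.55
eef_pos: [501.1, -197.8, 52.3]
orientation: [-2.412, -2.011, 0.0]
force: [0.2, -0.3, -1.6]
opening: 19.8
```

```bash
python3 go.py 501.5 -198 48.8 -.181
```

```text
t 15.55 p [ 501.1105 -197.7974   52.3455] yaw y -0.1806216128393141 tilt [ 0.0005 -0.0007] F [ 0.2124 -0.26   -1.5606] T [-0.0063 -0.0577  0.0195] open 19.81989705410385 q [ 0.9039  0.6783 -0.7407  1.9501  0.6535  0.7696 -0.3985]
rel [-0.0001  0.0004  0.0035] [-0.0007 -0.0005  0.0004]
```

Call:
jog_arm:
  plan:
    - {"gripper": -1, "linear": [0, 0, 0.002], "rot": [0, 0, 0]}
    - {"gripper": -1, "linear": [0, 0, 0.0035], "rot": [0, 0, 0]}
    - {"gripper": -1, "linear": [0, 0, 0.0035], "rot": [0, 0, 0]}
    - {"gripper": -1, "linear": [0, 0, 0.0035], "rot": [0, 0, 0]}
    - {"gripper": 1, "linear": [0, 0, 0.0035], "rot": [0, 0, 0]}
    - {"gripper": 1, "linear": [0, 0, 0.0035], "rot": [0, 0, 0]}
    - {"gripper": 1, "linear": [0, 0, 0.0035], "rot": [0, 0, 0]}
    - {"gripper": 1, "linear": [0, 0, 0.0035], "rot": [0, 0, 0]}

```text
time_s: 16.35
eef_pos: [501.4, -198.1, 49.6]
orientation: [2.413, 2.011, 0.0]
force: [-0.2, 0.4, 0.1]
opening: 47.1
```

Call:
jog_arm:
  plan:
    - {"gripper": 1, "linear": [0, 0, 0], "rot": [0, 0, 0]}
    - {"gripper": 1, "linear": [0, 0, 0], "rot": [0, 0, 0]}
    - {"gripper": 1, "linear": [0, 0, 0], "rot": [0, 0, 0]}
    - {"gripper": 1, "linear": [0, 0, 0], "rot": [0, 0, 0]}
    - {"gripper": 1, "linear": [0, 0, -0.01], "rot": [0, 0, 0]}
    - {"gripper": 1, "linear": [0, 0, -0.04], "rot": [0, 0, 0]}
    - {"gripper": 1, "linear": [0, 0, -0.08], "rot": [0, 0, 0]}
    - {"gripper": 1, "linear": [0, 0, -0.12], "rot": [0, 0, 0]}

```text
time_s: 17.15
eef_pos: [500.9, -197.6, 171.0]
orientation: [-2.411, -2.012, 0.0]
force: [0.7, -0.9, 0.1]
opening: 91.5
```

```bash
python3 go.py 400 -300 250 -.181
```

```text
t 17.15 p [ 500.9173 -197.5886  171.0101] yaw y -0.180264484497241 tilt [ 0.0008 -0.001 ] F [ 0.68  -0.889  0.065] T [-0.007  -0.1376  0.0278] open 91.54665463008551 q [ 1.0209  0.5127 -0.8857  1.8887  0.4782  0.9684 -0.263 ]
rel [-0.1188 -0.081  -0.079 ] [-0.001  -0.0008  0.0007]
```

Move aside to clear the top view and verify.

Call:
jog_arm:
  plan:
    - {"gripper": 1, "linear": [-0.03, -0.02, -0.04], "rot": [0, 0, 0]}
    - {"gripper": 1, "linear": [-0.07, -0.03, -0.07], "rot": [0, 0, 0]}
    - {"gripper": 1, "linear": [-0.11, -0.04, -0.07], "rot": [0, 0, 0.1]}
    - {"gripper": 1, "linear": [-0.15, -0.05, -0.07], "rot": [0, 0, 0.2]}
    - {"gripper": 1, "linear": [-0.19, -0.06, -0.07], "rot": [0, 0, 0.3]}
    - {"gripper": 1, "linear": [-0.23, -0.07, -0.07], "rot": [0, 0, 0.4]}
    - {"gripper": 1, "linear": [-0.27, -0.08, -0.07], "rot": [0, 0, 0.5]}
    - {"gripper": 1, "linear": [-0.3, -0.09, -0.07], "rot": [0, 0, 0.6]}

```text
time_s: 17.95
eef_pos: [357.1, -479.5, 240.1]
orientation: [2.903, 1.2, -0.0]
force: [0.1, 0.1, -0.2]
opening: 91.7
```

```bash
python3 snap.py 12 side top; python3 go.py
```

```text
t 18.05 p [ 354.4636 -482.2214  239.5384] yaw y -0.7916808706167324 tilt [-0.0026  0.0002] F [-0.4052  0.0346  0.0593] T [-0.0131 -0.0019 -0.0196] open 92.11847969354562 q [ 1.4338  0.4757 -0.7241  1.6853  0.348   1.1128 -0.1831]
```

View pics/side12.png

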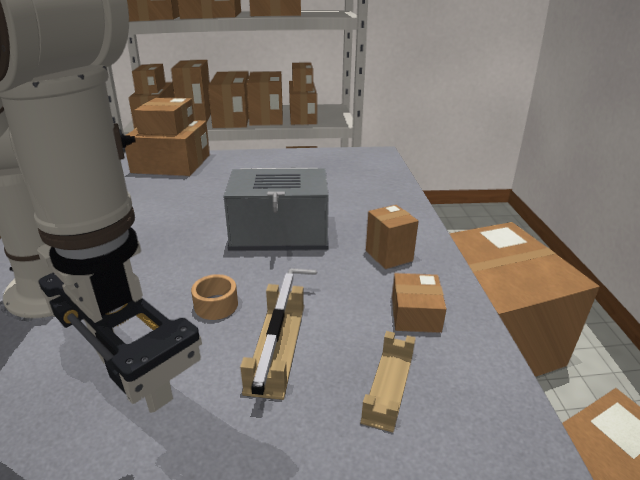

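View pics/top12.png

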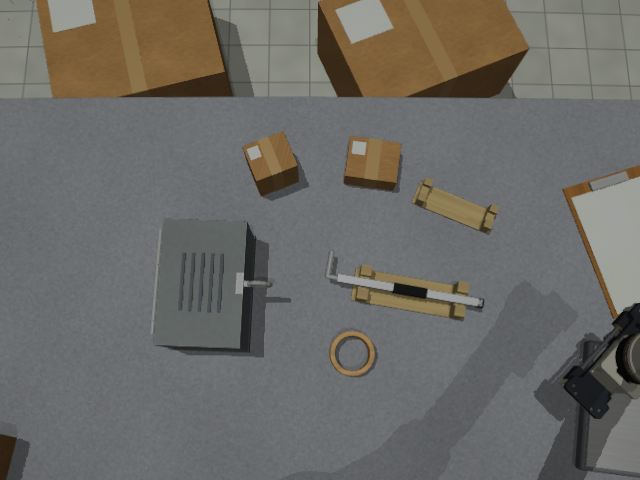

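Run:
```python
from h import *
np.set_printoptions(precision=3,suppress=True)
U,V=np.meshgrid(range(640),range(480)); roi=(U>325)&(U<490)&(V>245)&(V<325)
for n in ("top0","top12"):
    c=pickle.load(open(n+".pkl","rb"));P,r=cloud(c);img=c["img"];hsv=cv2.cvtColor(img,cv2.COLOR_RGB2HSV);Z=P[...,2]
    g=roi&(img.max(2)<40)&(Z>45)&(U>385)&(U<435); ys,xs=np.nonzero(g)
    k=np.stack([xs,ys],1).astype(np.float32); rr=cv2.minAreaRect(k); gc=onplane(c,r,*rr[0],58)
    b=roi&(hsv[...,1]<40)&(img.min(2)>140)&(Z>48)&(V>270)|g; q=P[b]; mu=q.mean(0); d=np.linalg.svd(q-mu,full_matrices=False)[2][0]; d*=np.sign(d[1])
    print(n,"grip",gc,"dir",d,"yaw",np.arctan2(-d[0],d[1]),"mu",mu)
    o=np.array([497.9,-205.8]); y=np.array([.1785,.984]); x=np.array([.984,-.1785]); print(" in rest",(gc[:2]-o)@x,(gc[:2]-o)@y, (mu[:2]-o)@x)
    for e in (b&(U<375)&(U>345),b&(U>435)&(U<465)): print(" z",np.median(Z[e]))
a=cv2.imread("pics/top0.png");b=cv2.imread("pics/top12.png");d=cv2.absdiff(a,b).max(2)>40
for nm,s in dict(ct=np.s_[125:200,235:305],cl=np.s_[130:195,340:405],tape=np.s_[325:382,325:380]).items(): print(nm,d[s].sum())
```

```text
top0 grip [ 498.902 -198.625   58.   ] dir [-0.054  0.478  0.877] yaw 0.11224648842258544 mu [ 500.65  -191.778   63.401]
 in rest -0.2945916147449954 7.239108863323701 0.2026726104609523
 z 56.428664880379756
 z 56.21728359956978
top12 grip [ 498.902 -198.625   58.   ] dir [-0.07   0.415  0.907] yaw 0.16734831169618877 mu [ 499.478 -190.978   63.599]
 in rest -0.2945916147449954 7.239108863323701 -1.0928712497230637
 z 56.446705568045104
 z 56.278224353726046
ct 0
cl 0
tape 0
```

```bash
python3 -c "
from rig import *
print(job_done())"
```

```text
the job is handed in; nothing more can be done
None
```

The hatch is shut and the pole is back in both notches of its rest, hook end as it was. I handed the job in at about 18 s of the 64 s allowed. `job_done()` gives no verdict, so the result rests on my own checks.

**What I did:** I gripped the pole at its rubber grip and pushed the pin through the ring eye with the hatch at about 1.9 rad. I then led the hatch over along its arc and lowered it at roughly 0.6 rad/s or slower. Once it was down, I slid the pin out sideways and laid the pole back.

**Last checks:**
- **Hatch:** it lies level at 147.7 mm, with a fitted slope of about 0.003. That fit was taken just before unhooking; the later pictures still show it shut.
- **Pole:** its grip centre is unchanged from the start to within a pixel, about 0.3 mm across and 7 mm along from the seat point. The top surface is at 56.4 mm near one end and 56.3 mm near the other, so it is level.
- **Bystanders:** comparing the top views from before and after shows no change at either carton or the tape roll.
- **Robot:** it stands clear with the gripper open, and I saw no sign of it touching the box or hatch. The forces I read between moves stayed under about 4 N.

**Checks that failed:** my final numeric fit of the pole's direction came out unusable, on the starting picture as well, because of bad depth readings. I judged direction by the unchanged grip outline, the level ends and the pictures instead. An earlier plane fit of the shut hatch failed the same way, so I replaced it with the slope fit above.

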